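Lock the inspection turntable with its transport pin

TASK

Lock the sloping inspection turntable for transport: take the red-handled pin out of its rest, turn the blue plate until its hole lies over the hole in the lock ring hidden beneath it (somewhere within the yellow mark on the rim; you must find it by feel), and push the pin through both until its collar is down flush on the plate. Do not force the pin, do not disturb the other things on the table, and leave the pin standing in place, released.

Things in the scene. Friction and masses are not known exactly. Their poses are not given: they have to be found in the camera images.
- pin: Steel pin, 112 mm long, upright in its rest, collar on the rest's top. Origin: on its axis, underside of the collar; z from tip to handle. Round shank 14 mm thick, tip at z = -60 mm, last 8 mm tapering to 7 mm. Collar 28 mm wide, z = 0 to 6 mm. Red handle block z = 6 to 52 mm, 34 mm along x, 22 mm along y: grip it across y, at about z = 29 mm. 0.15 kg, varying.
- pin_tip (a point): Tip of the pin's shank, 60 mm below the collar's underside; axes as the pin's.
- pin_rest: Black block 50 x 50 x 70 mm, fixed to the table, with a vertical hole 65 mm deep in its top that holds the pin. Origin at the centre of its underside, z up.
- stand: Fixed stand of the turntable, foot 150 x 176 mm. Origin on the table under the plate's centre; z up, -x to the low side of the slope (roughly to the left as the robot sees it). The plate's axis leans 30 degrees from vertical towards -x: (-0.5, 0, 0.866) in the stand's frame. Aluminium rim round the plate, 164 mm wide, 3 mm below the plate's top.
- plate_centre (a point): Centre of the blue plate's top face, on its turning axis, 105 mm above the table; fixed to the stand (axes as the stand's, not leaning). The plate is 146 mm wide and 16 mm thick. On it a low disc in the middle, 52 mm wide and 4 mm high, and opposite the hole, 52 mm from the centre, a black turning post 28 mm high and 18 mm wide.
- plate_hole (a point): Centre of the mouth of the plate's hole, level with the plate's top; moves with the plate. Its z is the plate's axis, outwards; x points to the plate's centre. Through hole 18 mm wide, 2 mm chamfer, 48 mm from the centre. A pin put in here stops 18 mm down on the lock ring unless the holes meet; it can pull the plate round. Fully in, its collar lies on the plate.
- rim_mark (a point): Middle of the yellow mark on the rim's lowest part (spans 31 degrees). Fixed under the plate lies the lock ring, a steel disc, its face 18 mm below the plate's top, with one chamfered hole, 18 mm wide, on the same 48 mm circle, open below. It cannot be seen and its place is given nowhere: it lies within the mark, at a plate joint value of -0.25 to 0.25. Feel for it with the pin.
- plate (a joint): Angle of the blue plate about its leaning axis, rad, counter-clockwise seen from above; 0: hole at the lowest point, beside the middle of the yellow mark. Range -1.6 to 1.6, friction 0.06 N m, stays where it is left. At the start between 0.6 and 1.2, so the hole is well to one side of the mark.
- ipa_bottle: Bystander: white bottle with red cap, 60 mm in diameter, 146 mm tall, origin under its centre.
- swab_pot: Bystander: clear pot with swabs, 34 mm in diameter, 92 mm tall, origin under its centre.
- drop_bottle: Bystander: brown dropper bottle, 32 mm in diameter, 76 mm tall, origin under its centre.
- timer: Bystander: small grey timer, 46 x 52 x 19 mm, origin under its centre.
- lens_tissue: Bystander: flat packet, 62 x 90 x 16 mm, origin under its centre.
- blower_bulb: Bystander: dark rubber blower lying on its side, 50 x 116 x 50 mm, origin under its middle.
There are look-alikes about, which are no part of the job. Of the things that look like the pin, the largest one is meant.

How it is judged:
By the outcome, as a careful person would: the job done as asked, in the order asked, and still so for the second after the job is handed in, with the robot touching nothing.
It also fails if it takes over 58 s, if anything falls off the work surface, if the arm or the gripper's body presses on something with over 40 N, if the wrist force passes 120 N, or if a joint passes its speed limit or range.

ROBOT

A 6-joint arm with a two-finger parallel gripper is mounted at the origin on a cart in front of the work surface, level with it; the furniture and walls round the work are solid. World frame = base frame: x ahead of the robot, y to its left, z up, the work surface at z = 0. Lengths are in m, angles in rad, forces in N, time in s.
With the tool pointing down it reaches from about 0.35 to 0.725 m from the base axis. Payload 4.3 kg.
Tool frame: the origin (TCP) lies between the finger pads; the fingertips stand finger_overhang ahead of it and the grasp point (between the pads) lies 2 mm behind it (finger_overhang is the distance from the TCP to the fingertips, in m); x points along the fingers, z is the direction in which the jaws open and shut, and the axes are right-handed (so a half turn about x gives the same grasp; the last joint's range is limited). The gripper opens to 85 mm and grips with 20 to 120 N. Pads are 22 mm wide; open, the fingers measure 114 mm over their backs; the gripper's body (76 mm by 85 mm) begins 54 mm behind the grasp point. The pads swing forward as they close: fully open they stand 13 mm farther back than shut.
Start: joints at [1.052, 0.377, 0.081, 1.274, 0, 1.46], TCP at [0.229, 0.528, 0.248] pointing down, gripper open.
Joint ranges: [-2.72, 2.72], [-0.84, 1.66], [-1.02, 1.22], [-1.77, 2.12], [-1.37, 1.28], [-3.14, 3.14]. Speed limits (rad/s): [2.57, 2.57, 3.14, 3.14, 3.14, 3.14].

INTERFACE

Orientations are given as a unit quaternion [w, x, y, z].
In Python, from station import get_obs, camera, job_done, finger_overhang gives the robot as it stands.
- The arm moves only by the tool apply_moves, never from a script. Its argument "plan" is a list of rows, each an object with "hand": the closure, from -1 (fully open) to 1 (shut); "offset": the shift along the tool's x, y, z in units of 25 mm (1.0 is 25 mm), a list of three; "roll": the turn about the tool's x in units of 6 degrees (1.0 is 6 degrees). In form: [{"hand": hand, "offset": [tx, ty, tz], "roll": roll}, ...]. A call has 1 to 12 rows; each row is the pose to reach, as a shift and turn from the pose commanded when the call began, along the tool's axes at that moment; what a row does not reach only later rows make up. A row lasts 1/8 s, in which the tool goes at most 62.5 mm and 10.7 degrees, less where a joint would pass 70% of its speed; a pose out of reach is approached as far as the arm can. A call with a gripper value outside its range is refused whole. The fingers move at their own pace and stop on an object; "squeeze" is the grip in N (left out, the last holds). Time passes only in rows, so rows that repeat a pose let the fingers close. It gives the time, the measured TCP pose, the force and the opening at its end, in the units of the state.
- get_obs(): the state, without advancing time (a new reading comes with each control period).
- camera(name): name is "scene" or "side" or "wrist"; returns a dict with "frame" (480x640x3 uint8, blue, green, red), "depth" (480x640 float32, m along the optical axis (not along the pixel's ray), 0 where there is no reading), "fx", "fy", "cx", "cy" (pixels), "dist_coeffs" ([k1, k2, p1, p2, k3] as OpenCV has them; the pictures are not rectified), "camera_from_world" (4x4, takes a point from world to camera coordinates); the wrist camera has in their place "T_tool_cam" (4x4, takes a point from camera to tool coordinates, whose origin is the TCP and whose axes are the tool frame's). Camera axes: x right, y down, z forward; pixel columns grow to the right and rows downward; lengths in m; the calibration is good to about 2 mm. A picture is of the moment at which its call begins: read the wrist's pose just before it.
- job_done(): hands the job in, once; it reports no verdict.
The state is a dict: "t": time; "joints": joint angles; "joint_vel": joint speeds; "joint_efforts": joint torques, N m; "position": TCP position; "eef_rot": TCP orientation; "force": force on the tool from outside, world axes, zero at the start; "wrist_torque": the same for the moment, N m; "width": opening from 0.0 (shut) to 1.0 (fully open).
Only numpy, scipy, OpenCV 4.12 (cv2) and the standard library are available. Lean on these libraries where they do the work, as an engineer would, in place of code of your own. Each camera call takes 0.05 s, during which the arm holds its last target.

## Working session

There is one attempt and no reset: what is moved stays moved. The work goes in short steps, Python scripts to look and compute and a tool call to move; the robot and the scene stay as the last step left them, time stands still between calls to the robot, and variables do not carry over. Pictures are saved under pics/ and viewed, and the job is handed in when it is done.

Besides the shell and the picture viewer there is one more tool, called after "Request:" as name(argument=value, ...) on one line, values as JSON. apply_moves: Moves the arm, as the interface text tells. Its arguments: {"type":"object","properties":{"plan":{"type":"array","items":{"type":"object","properties":{"hand":{"type":"number"},"offset":{"type":"array","items":{"type":"number"}},"roll":{"type":"number"}}}},"squeeze":{"type":"number"}},"required":["plan"]}

```bash
mkdir -p pics; ls
cat > h.py <<'E'
import numpy as np, cv2, json
from station import get_obs, camera, job_done, finger_overhang
from scipy.spatial.transform import Rotation as R
def Rq(q): return R.from_quat([q[1],q[2],q[3],q[0]]).as_matrix()
def grab(name):
    o=get_obs(); c=camera(name)
    c['K']=np.array([[c['fx'],0,c['cx']],[0,c['fy'],c['cy']],[0,0,1]])
    if 'camera_from_world' in c: T=np.linalg.inv(np.array(c['camera_from_world']))
    else:
        W=np.eye(4); W[:3,:3]=Rq(o['eef_rot']); W[:3,3]=o['position']; T=W@np.array(c['T_tool_cam'])
    c['T']=T; return c
def ray(c,u,v):
    p=cv2.undistortPoints(np.array([[[u,v]]],float),c['K'],np.array(c['dist_coeffs']))[0,0]
    return c['T'][:3,3], c['T'][:3,:3]@np.array([p[0],p[1],1])
def onz(c,u,v,z):
    o,d=ray(c,u,v); return o+d*(z-o[2])/d[2]
def onplane(c,u,v,p,n):
    o,d=ray(c,u,v); return o+d*(np.dot(p-o,n)/np.dot(d,n))
def dep(c,u,v):
    o,d=ray(c,u,v); return o+d*c['depth'][int(round(v)),int(round(u))]
def proj(c,P):
    M=np.linalg.inv(c['T']); r,_=cv2.Rodrigues(M[:3,:3])
    return cv2.projectPoints(np.array(P,float).reshape(-1,1,3),r,M[:3,3],c['K'],np.array(c['dist_coeffs']))[0].reshape(-1,2)
E
python3 - <<'E'
from h import *
o=get_obs();print(o,finger_overhang)
for n in ['scene','side','wrist']:
    c=grab(n);cv2.imwrite(f'pics/{n}0.png',c['frame']);np.savez(f'{n}0.npz',**{k:np.array(v) for k,v in c.items()})
    print(n,c['T'].round(3).tolist(),c['fx'])
E
```

```text
pics
{'t': 0.0, 'joints': array([1.05168584e+00, 3.78082569e-01, 7.96216274e-02, 1.27438477e+00,
       2.52844640e-05, 1.46050977e+00]), 'joint_vel': array([ 0.00207719, -0.00116682, -0.00067252,  0.00020678,  0.00082627,
        0.0009049 ]), 'joint_efforts': array([ 2.21586655e-03, -4.63600445e+01,  2.69876450e+01,  2.05904996e-02,
       -1.47528426e-04,  7.78950579e-06]), 'position': array([0.22825251, 0.52708308, 0.24734804]), 'eef_rot': array([ 0.59043583, -0.38841498,  0.59173548,  0.38777372]), 'force': array([-0.50197817,  0.30289522,  0.31048998]), 'wrist_torque': array([-0.01754148, -0.03408258,  0.03009458]), 'width': 1.0013157577742573} 0.017
scene [[0.509, -0.421, 0.751, -0.287], [-0.861, -0.246, 0.445, -0.537], [-0.002, -0.873, -0.488, 0.57], [0.0, 0.0, 0.0, 1.0]] 507.7237285275995
side [[-0.88, -0.231, 0.414, 0.053], [-0.474, 0.473, -0.743, 0.593], [-0.024, -0.85, -0.526, 0.59], [0.0, 0.0, 0.0, 1.0]] 435.64514662254544
wrist [[0.397, 0.874, 0.28, 0.157], [0.918, -0.377, -0.123, 0.559], [-0.002, 0.306, -0.952, 0.373], [0.0, 0.0, 0.0, 1.0]] 432.02484574931754
```

View pics/scene0.png

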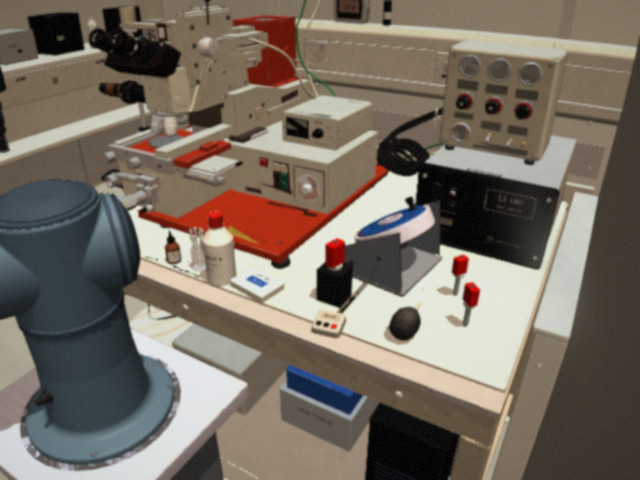

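View pics/side0.png

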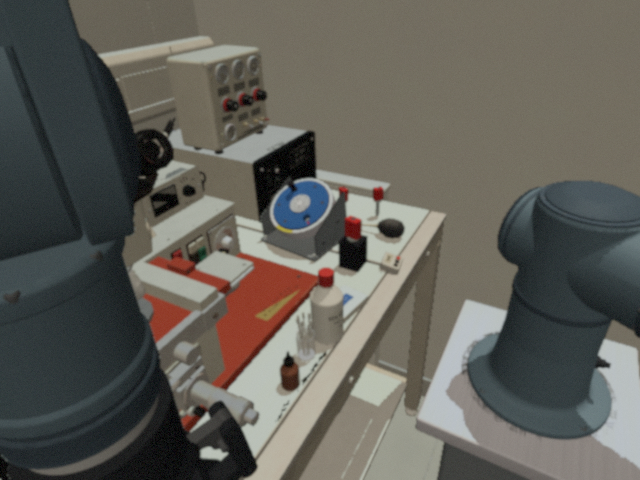

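View pics/wrist0.png

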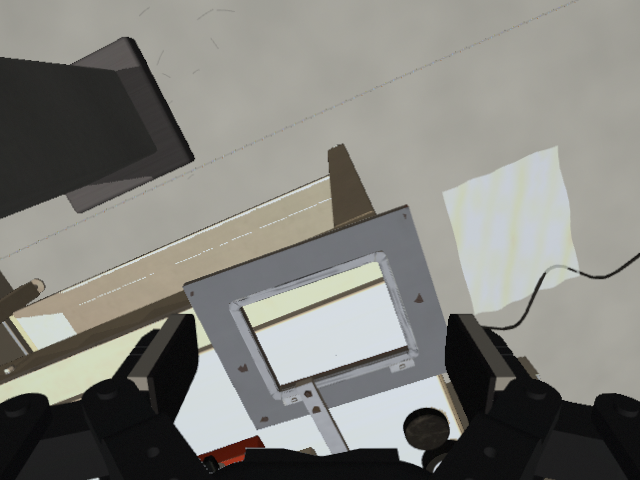

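The scene view shows three pin-like things: the red handle in the black rest at (335,250), and small red handles in grey stands at (460,265) and (471,293). The one in the black block is clearly the largest. The plate is at (397,222). I'll check it in a close crop.

Run:
```python
from h import *
a=cv2.imread('pics/scene0.png');b=cv2.imread('pics/side0.png')
x=cv2.resize(a[190:340,290:490],None,fx=4,fy=4,interpolation=cv2.INTER_CUBIC);cv2.imwrite('pics/s1.png',x)
x=cv2.resize(b[160:280,250:410],None,fx=5,fy=5,interpolation=cv2.INTER_CUBIC);cv2.imwrite('pics/s2.png',x)
o=get_obs();print(Rq(o['eef_rot']).round(3))
```

```text
[[-0.001 -0.918  0.398]
 [-0.001  0.398  0.918]
 [-1.     0.    -0.002]]
```

View pics/s1.png

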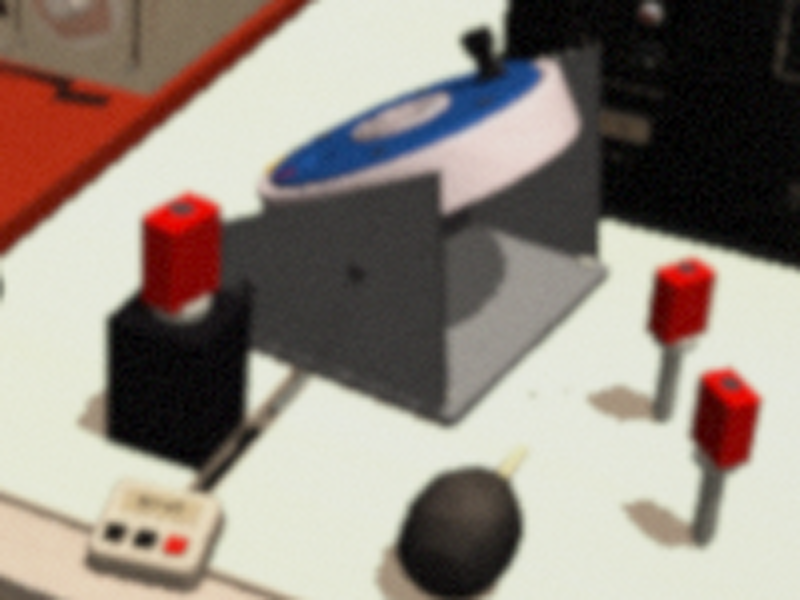

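View pics/s2.png

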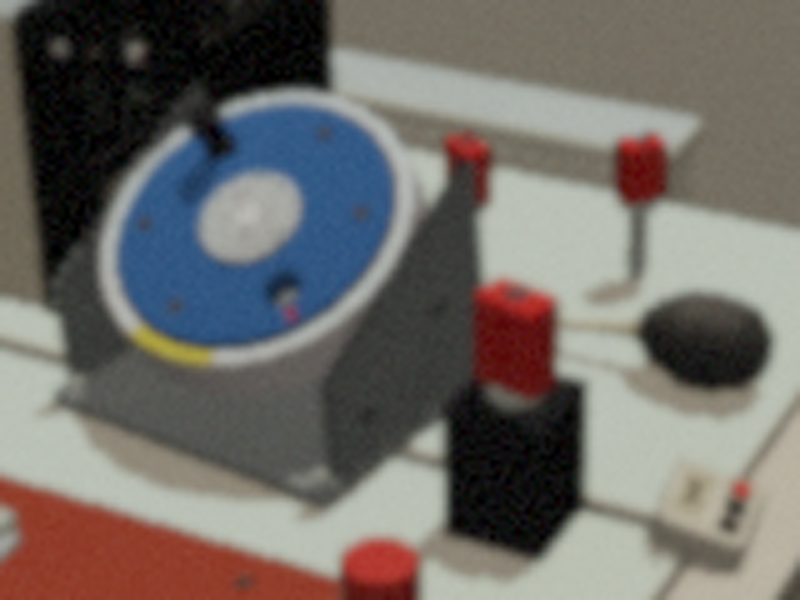

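```bash
cat >> h.py <<'E'
def cloud(c,mask,step=1):
    v,u=np.nonzero(mask&(c['depth']>0))
    p=cv2.undistortPoints(np.stack([u,v],1).astype(float).reshape(-1,1,2),c['K'],np.array(c['dist_coeffs']))[:,0]
    z=c['depth'][v,u]; P=np.c_[p*z[:,None],z]
    return P@c['T'][:3,:3].T+c['T'][:3,3], np.c_[u,v]
def hsv(c): return cv2.cvtColor(c['frame'],cv2.COLOR_BGR2HSV)
E
python3 - <<'E'
from h import *
for n in ['scene','side']:
    c=dict(np.load(f'{n}0.npz')); H=hsv(c)
    red=((H[...,0]<8)|(H[...,0]>172))&(H[...,1]>190)&(H[...,2]>90)
    roi=np.zeros_like(red)
    if n=='scene': roi[235:273,322:350]=1
    else: roi[214:242,343:364]=1
    P,_=cloud(c,red&roi); print(n,'pin',len(P),np.median(P,0).round(3),np.percentile(P,[3,97],axis=0).round(3).tolist())
    top=P[P[:,2]>0.115]; print('top',len(top),top.mean(0).round(4),np.median(top[:,2]))
    blue=(H[...,0]>100)&(H[...,0]<125)&(H[...,1]>130)&(H[...,2]>60)
    roi=np.zeros_like(red)
    if n=='scene': roi[200:240,350:440]=1
    else: roi[170:240,265:335]=1
    P,uv=cloud(c,blue&roi); 
    for _ in range(4):
        m=P.mean(0); w=np.linalg.svd(P-m,full_matrices=0)[2][2]; w*=np.sign(w[2]); r=(P-m)@w; P=P[abs(r)<2.5*r.std()+.0005]
    print('plate',len(P),m.round(4),w.round(3),r.std(), P.min(0).round(3),P.max(0).round(3))
    e=cv2.fitEllipse(cv2.convexHull(uv.astype(np.float32))); print(e)
    # grey disc: blobs
E
```

```text
scene pin 403 [ 0.401 -0.174  0.105] [[0.393, -0.18, 0.083], [0.422, -0.159, 0.122]]
top 120 [ 0.4052 -0.1708  0.1198] 0.12058282086753769
plate 443 [ 0.5563 -0.2176  0.1128] [0.058 0.501 0.864] 0.0004397137080583577 [ 0.502 -0.268  0.073] [ 0.635 -0.151  0.142]
((392.1564636230469, 220.17764282226562), (12.142805099487305, 70.63629150390625), 66.90425109863281)
side pin 165 [ 0.406 -0.156  0.107] [[0.395, -0.161, 0.084], [0.423, -0.153, 0.122]]
top 41 [ 0.4058 -0.1575  0.1195] 0.11966814870937253
plate 1364 [ 0.5673 -0.2027  0.1033] [0.062 0.497 0.866] 0.0014207347543345758 [ 0.502 -0.264  0.069] [ 0.638 -0.143  0.139]
((300.7023620605469, 204.8865203857422), (41.38922882080078, 56.499671936035156), 58.51406478881836)
```

Run:
```python
from h import *
for n in ['scene','side']:
    c=dict(np.load(f'{n}0.npz')); H=hsv(c)
    red=((H[...,0]<8)|(H[...,0]>172))&(H[...,1]>190)&(H[...,2]>90)
    roi=np.zeros_like(red)
    if n=='scene': roi[235:273,322:350]=1
    else: roi[214:242,343:364]=1
    P,uv=cloud(c,red&roi); P=P[(P[:,2]>.09)]
    cl=np.zeros((200,240,3),np.uint8)
    for p in P:
        x=int((p[0]-.38)*4000);y=int((-.14-p[1])*4000)
        if 0<=x<240 and 0<=y<200: cl[y,x]=(0,255,255) if p[2]<.117 else (0,0,255)
    cv2.imwrite(f'pics/top_{n}.png',cv2.resize(cl,None,fx=2,fy=2,interpolation=0))
    # rest (black)
    blk=(H[...,2]<45); roi[:]=0
    if n=='scene': roi[262:310,312:358]=1
    else: roi[230:275,335:370]=1
    P,uv=cloud(c,blk&roi); P=P[(P[:,2]>.02)&(P[:,2]<.075)]; t=P[P[:,2]>.067]
    print(n,'rest',len(P),np.percentile(P,[2,50,98],axis=0).round(3).tolist(),len(t),t.mean(0) if len(t) else 0)
    print(cv2.minAreaRect((P[:,:2]*1000).astype(np.float32)))
a=cv2.imread('pics/top_scene.png');b=cv2.imread('pics/top_side.png');cv2.imwrite('pics/top.png',np.vstack([a,b])[:600])
```

```text
scene rest 943 [[0.386, -0.193, 0.021], [0.39, -0.18, 0.051], [0.436, -0.146, 0.071]] 226 [ 0.40348191 -0.17491048  0.06929072]
((438.592041015625, -169.1778564453125), (50.24958038330078, 108.28387451171875), 88.96438598632812)
side rest 574 [[0.384, -0.178, 0.021], [0.4, -0.144, 0.051], [0.432, -0.14, 0.071]] 132 [ 0.40570029 -0.15393667  0.06993735]
((408.9560241699219, -160.5177001953125), (51.57096862792969, 43.59606170654297), 0.5012566447257996)
```

Request:
apply_moves(plan=[{"hand":-1,"offset":[0,-9,-9],"roll":1.5},{"hand":-1,"offset":[0,-18,-20],"roll":6},{"hand":-1,"offset":[0,-18,-20],"roll":9},{"hand":-1,"offset":[0,-18,-20],"roll":12},{"hand":-1,"offset":[0,-18,-20],"roll":12.2},{"hand":-1,"offset":[0,-18,-20],"roll":12.2},{"hand":-1,"offset":[0,-18,-20],"roll":12.2},{"hand":-1,"offset":[0,-18,-20],"roll":12.2},{"hand":-1,"offset":[0,-18,-20],"roll":12.2}])

```text
t: 1.27
position: [0.4084, -0.0073, 0.2483]
eef_rot: [0.706, 0.041, 0.706, -0.041]
force: [0.8, 0.3, -0.3]
width: 0.996
```

Run:
```python
from h import *
o=get_obs();print(Rq(o['eef_rot']).round(3),o['position'],o['joints'].round(3))
n='wrist'
c=grab(n);cv2.imwrite(f'pics/{n}1.png',c['frame']);np.savez(f'{n}1.npz',**{k:np.array(v) for k,v in c.items()})
```

```text
[[ 0.001  0.116  0.993]
 [ 0.     0.993 -0.116]
 [-1.     0.     0.001]] [ 0.408362   -0.00729683  0.24833194] [-0.174  0.041 -0.345  1.184  0.     1.513]
```

View pics/wrist1.png

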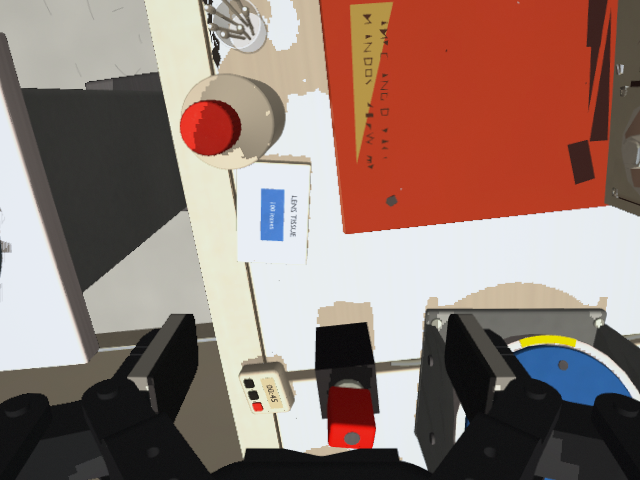

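View pics/top.png

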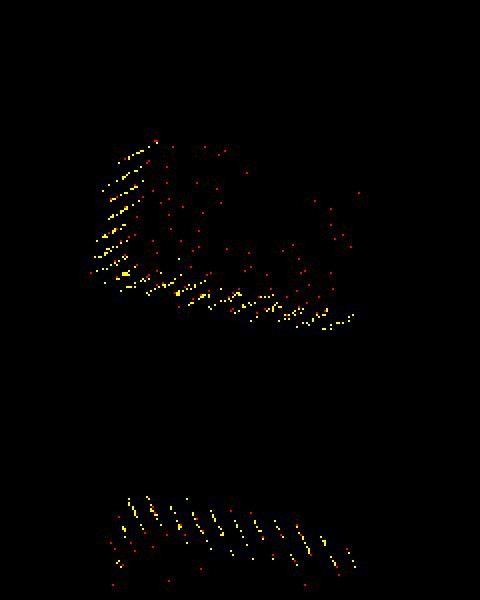

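Run:
```python
from h import *
c=dict(np.load('wrist1.npz')); H=hsv(c)
red=((H[...,0]<8)|(H[...,0]>172))&(H[...,1]>150)&(H[...,2]>60)
roi=np.zeros_like(red); roi[370:455,315:390]=1
P,uv=cloud(c,red&roi); print(len(P),np.percentile(P,[2,50,98],axis=0).round(4).tolist())
t=P[P[:,2]>.119]; print('top',len(t),t.mean(0).round(4),cv2.minAreaRect((t[:,:2]*1000).astype(np.float32)))
f=P[(P[:,2]<.115)]; k=np.polyfit(f[:,0],f[:,1],1); print('front face slope deg',np.degrees(np.arctan(k[0])),f[:,0].min(),f[:,0].max(),f.mean(0))
blk=(H[...,2]<45); roi[:]=0; roi[315:425,305:385]=1
P,uv=cloud(c,blk&roi); t=P[(P[:,2]>.067)&(P[:,2]<.074)]; print('rest top',len(t),np.percentile(t,[1,99],axis=0).round(4).tolist(),cv2.minAreaRect((t[:,:2]*1000).astype(np.float32)))
cv2.imwrite('pics/w1c.png',cv2.resize(c['frame'][310:460,260:420],None,fx=4,fy=4))
```

```text
2534 [[0.3964, -0.1754, 0.0796], [0.4135, -0.1576, 0.1111], [0.43, -0.1529, 0.1223]]
top 900 [ 0.413  -0.1623  0.1236] ((423.17340087890625, -88.50993347167969), (179.62210083007812, 33.31922912597656), 82.71830749511719)
front face slope deg -5.316514005910798 0.39297808335402146 0.43274486012988445 [ 0.41371013 -0.15672319  0.09740988]
rest top 795 [[0.3926, -0.1651, 0.0673], [0.4351, -0.1415, 0.071]] ((412.91070556640625, -153.76210021972656), (48.979488372802734, 25.225522994995117), 0.6147053241729736)
```

View pics/w1c.png

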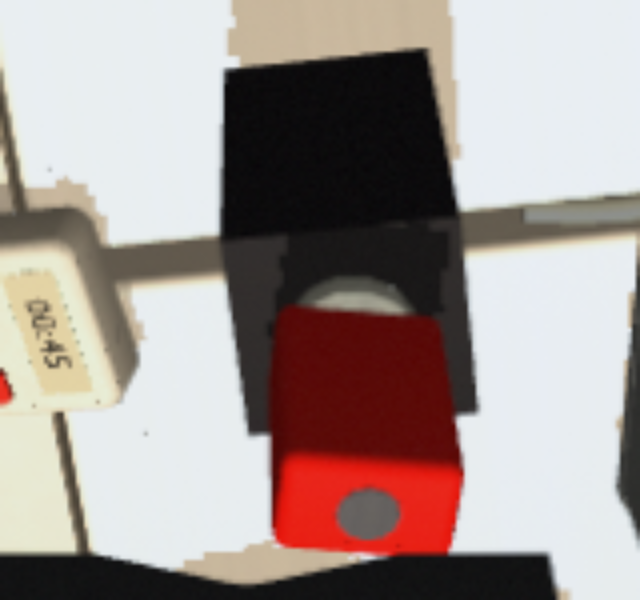

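Request:
apply_moves(plan=[{"hand":-1,"offset":[0,-1.8,0.3],"roll":-1.7},{"hand":-1,"offset":[0,-3.6,0.6],"roll":-3.4},{"hand":-1,"offset":[0,-5.2,0.9],"roll":-5.1},{"hand":-1,"offset":[0.5,-6.34,0.9],"roll":-6.8},{"hand":-1,"offset":[1,-6.34,0.9],"roll":-8.5},{"hand":-1,"offset":[2,-6.34,0.9],"roll":-10.2},{"hand":-1,"offset":[2.5,-6.34,0.9],"roll":-11.9},{"hand":-1,"offset":[3,-6.34,0.9],"roll":-13.6},{"hand":-1,"offset":[3,-6.34,0.9],"roll":-14.6},{"hand":-1,"offset":[3,-6.34,0.9],"roll":-14.6}])

```text
t: 2.58
position: [0.412, -0.1649, 0.173]
eef_rot: [0.538, -0.458, 0.538, 0.459]
force: [0.2, -0.8, -0.2]
width: 0.998
```

Run:
```python
from h import *
o=get_obs();print(Rq(o['eef_rot']).round(3),o['position'],o['joints'].round(3),o['joint_vel'].round(3),o['force'].round(2))
n='wrist'
c=grab(n);cv2.imwrite(f'pics/{n}2.png',c['frame']);np.savez(f'{n}2.npz',**{k:np.array(v) for k,v in c.items()})
```

```text
[[-0.001 -0.987  0.158]
 [ 0.001  0.158  0.987]
 [-1.     0.001  0.   ]] [ 0.41200396 -0.16491399  0.17295292] [-0.524  0.157 -0.416  0.999  0.    -0.365] [-0.    -0.005  0.01   0.003 -0.001  0.025] [ 0.19 -0.78 -0.23]
```

View pics/wrist2.png

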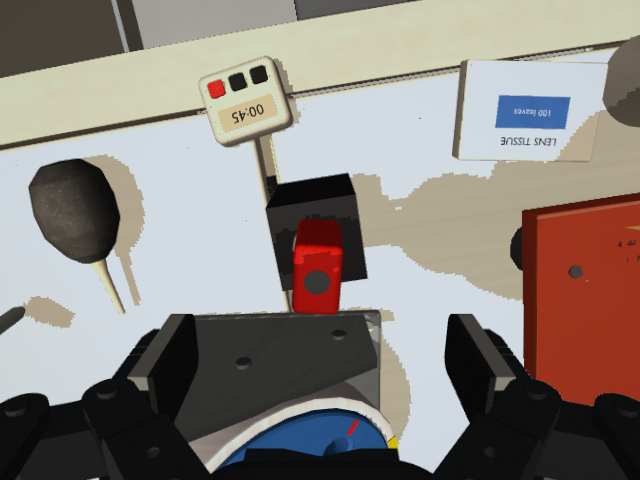

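Run:
```python
from h import *
c=dict(np.load('wrist2.npz')); H=hsv(c)
print(onz(c,317,283,.122),dep(c,317,283))
red=((H[...,0]<8)|(H[...,0]>172))&(H[...,1]>150)&(H[...,2]>60)
roi=np.zeros_like(red); roi[210:320,285:350]=1
P,uv=cloud(c,red&roi); t=P[P[:,2]>.1195]; print('top',len(t),t.mean(0).round(4),cv2.minAreaRect((t[:,:2]*1000).astype(np.float32)),np.percentile(t,[1,99],axis=0).round(4))
t=P[(P[:,2]<.112)];print(np.percentile(t,[1,99],axis=0).round(4))
print(proj(c,[[.412,-.165,.1]]))
dark=(H[...,2]<75); roi[:]=0; roi[265:282,308:330]=1; roi[265:300,305:330]=1
grey=(H[...,1]<80)&roi.astype(bool); print(np.argwhere(grey).mean(0))
```

```text
[ 0.41297811 -0.16656852  0.122     ] [ 0.41266178 -0.16651084  0.1227165 ]
top 2660 [ 0.4113 -0.1663  0.1213] ((412.2093505859375, -166.53269958496094), (21.563528060913086, 34.09978485107422), 77.66217041015625) [[ 0.3955 -0.1785  0.1196]
 [ 0.4288 -0.1544  0.1228]]
[[ 0.3943 -0.1851  0.0687]
 [ 0.4362 -0.1534  0.1116]]
[[320.22288318 262.32395572]]
[282.16960352 316.54185022]
```

Request:
apply_moves(plan=[{"hand":-1,"offset":[1.2,-0.04,-0.06],"roll":0.5},{"hand":-1,"offset":[2.2,-0.04,-0.06],"roll":0.5},{"hand":-1,"offset":[2.96,-0.04,-0.06],"roll":0.5},{"hand":-1,"offset":[2.96,-0.04,-0.06],"roll":0.5},{"hand":0.2,"offset":[2.96,-0.04,-0.06],"roll":0.5},{"hand":1,"offset":[2.96,-0.04,-0.06],"roll":0.5},{"hand":1,"offset":[2.96,-0.04,-0.06],"roll":0.5},{"hand":1,"offset":[2.96,-0.04,-0.06],"roll":0.5},{"hand":1,"offset":[2.96,-0.04,-0.06],"roll":0.5},{"hand":1,"offset":[2.96,-0.04,-0.06],"roll":0.5}], squeeze=30)

```text
t: 3.88
position: [0.4135, -0.1673, 0.0999]
eef_rot: [0.55, -0.445, 0.549, 0.444]
force: [0.4, 0.2, 6.1]
width: 0.254
```

Run:
```python
from h import *
o=get_obs();print(Rq(o['eef_rot']).round(3),o['position'],o['force'].round(2),o['width']*85,o['wrist_torque'].round(3))
```

```text
[[ 0.001 -0.978  0.208]
 [-0.001  0.208  0.978]
 [-1.    -0.001 -0.   ]] [ 0.41348488 -0.16725002  0.09985429] [0.44 0.24 6.13] 21.557611394682358 [0.075 0.137 0.016]
```

Request:
apply_moves(plan=[{"hand":1,"offset":[-0.6,0,0],"roll":0},{"hand":1,"offset":[-1.4,0,0],"roll":0},{"hand":1,"offset":[-2.1,0,0],"roll":0},{"hand":1,"offset":[-2.1,0,0],"roll":0},{"hand":1,"offset":[-2.1,0,0],"roll":0}], squeeze=20)

```text
t: 4.5
position: [0.4124, -0.1666, 0.1509]
eef_rot: [0.549, -0.444, 0.55, 0.445]
force: [0.0, -0.7, -1.5]
width: 0.249
```

Run:
```python
from h import *
o=get_obs();print(o['position'],o['force'].round(2),o['width']*85)
c=grab('scene');cv2.imwrite('pics/s3.png',cv2.resize(c['frame'][190:340,270:470],None,fx=4,fy=4))
```

```text
[ 0.41243048 -0.16662558  0.15085841] [ 0.01 -0.71 -1.51] 21.1803313274744
```

View pics/s3.png

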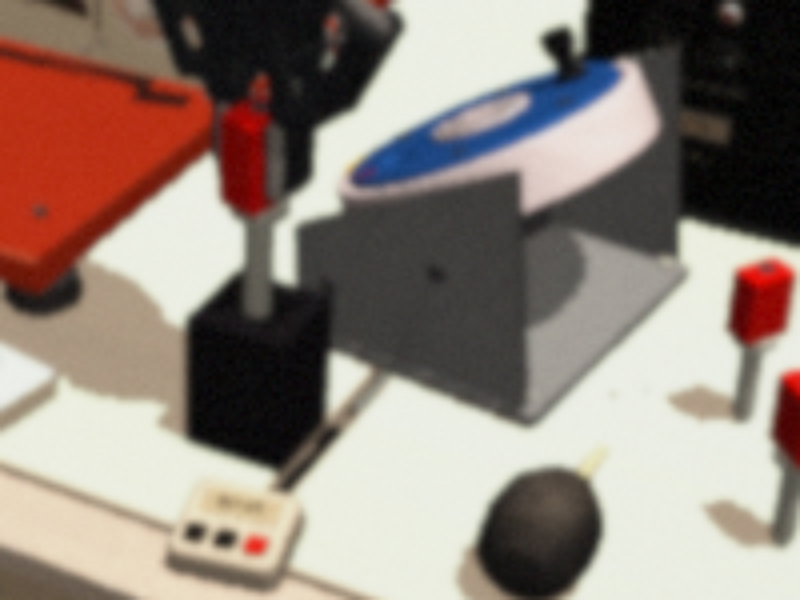

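Request:
apply_moves(plan=[{"hand":1,"offset":[0.01,0.37,0],"roll":0},{"hand":1,"offset":[0.05,0.66,0],"roll":0},{"hand":1,"offset":[0.11,0.95,0],"roll":0},{"hand":1,"offset":[0.2,1.23,0],"roll":0},{"hand":1,"offset":[0.31,1.5,0],"roll":0},{"hand":1,"offset":[0.45,1.76,0],"roll":0},{"hand":1,"offset":[0.45,1.76,0],"roll":0},{"hand":1,"offset":[0.45,1.76,0],"roll":0}], squeeze=20)

```text
t: 5.55
position: [0.3689, -0.1575, 0.14]
eef_rot: [0.549, -0.444, 0.55, 0.446]
force: [1.8, -0.1, 0.1]
width: 0.251
```

Run:
```python
from h import *
o=get_obs();print(o['position'],o['force'].round(2),o['width']*85)
c=grab('scene');cv2.imwrite('pics/s4.png',cv2.resize(c['frame'][190:340,270:470],None,fx=4,fy=4));np.savez('s4.npz',**{k:np.array(v) for k,v in c.items()})
c=grab('side');cv2.imwrite('pics/s5.png',cv2.resize(c['frame'][160:280,270:430],None,fx=5,fy=5));np.savez('s5.npz',**{k:np.array(v) for k,v in c.items()})
```

```text
[ 0.36887839 -0.15748681  0.13995606] [ 1.8  -0.08  0.12] 21.366093547715835
```

View pics/s4.png

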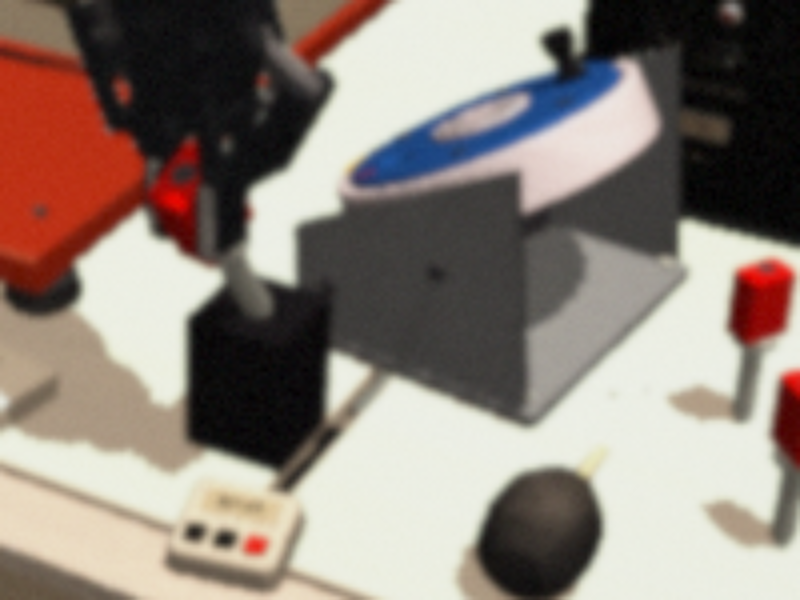

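View pics/s5.png

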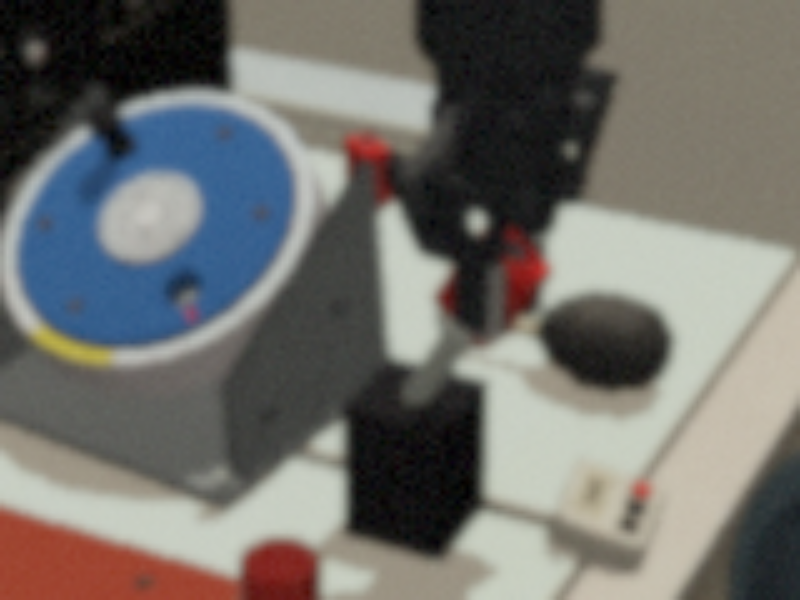

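Request:
apply_moves(plan=[{"hand":1,"offset":[0,0,0],"roll":0},{"hand":1,"offset":[0,0,0],"roll":0},{"hand":1,"offset":[-0.5,0.25,0],"roll":0},{"hand":1,"offset":[-1.5,0.25,0],"roll":0},{"hand":1,"offset":[-3,0.25,0],"roll":0},{"hand":1,"offset":[-3,0.25,0],"roll":0},{"hand":1,"offset":[-3,0.25,0],"roll":0}], squeeze=70)

```text
t: 6.52
position: [0.3633, -0.1562, 0.2153]
eef_rot: [0.55, -0.445, 0.55, 0.445]
force: [0.2, -0.2, -2.3]
width: 0.246
```

Run:
```python
from h import *
o=get_obs();print(o['position'],o['force'].round(2),o['width']*85,Rq(o['eef_rot']).round(3).tolist())
for n in ['scene','side']:
    c=grab(n);cv2.imwrite(f'pics/{n}6.png',c['frame']);np.savez(f'{n}6.npz',**{k:np.array(v) for k,v in c.items()})
    p=proj(c,[o['position']])[0].astype(int); print(p)
    y,x=max(p[1]-50,0),max(p[0]-80,0)
    cv2.imwrite(f'pics/{n}6c.png',cv2.resize(c['frame'][y:y+120,x:x+160],None,fx=4,fy=4,interpolation=2))
# plate
c=dict(np.load('side0.npz')); H=hsv(c)
blue=(H[...,0]>100)&(H[...,0]<125)&(H[...,1]>130)&(H[...,2]>60)
roi=np.zeros_like(blue); roi[170:240,265:335]=1
b=(blue&roi).astype(np.uint8)
n=np.array([.0605,.4965,.866]); n/=np.linalg.norm(n)
m=np.array([0.5563,-.2176,.1128]) # on plane (scene), 
for nm,mm in [('scene',m),('side',np.array([.5673,-.2027,.1033]))]: print('plane d',nm,mm@n)
cnt=max(cv2.findContours(b,cv2.RETR_EXTERNAL,cv2.CHAIN_APPROX_NONE)[0],key=cv2.contourArea)[:,0]
Q=np.array([onplane(c,u,v,m,n) for u,v in cnt])
ex=np.cross(n,[0,0,1]); ex/=np.linalg.norm(ex); ey=np.cross(n,ex)
q=np.c_[(Q-m)@ex,(Q-m)@ey]
def fit(q):
    A=np.c_[2*q,np.ones(len(q))]; s=np.linalg.lstsq(A,(q**2).sum(1),rcond=None)[0]; r=np.sqrt(s[2]+s[0]**2+s[1]**2); return s[:2],r
for _ in range(4):
    s,r=fit(q); e=np.hypot(*(q-s).T)-r; q=q[abs(e)<max(2*e.std(),.001)]
C=m+ex*s[0]+ey*s[1]; print('centre',C.round(4),'r',r,e.std())
# low disc
g=(H[...,1]<70)&(H[...,2]>110); roi[:]=0; roi[190:216,285:316]=1
k,l,st,ce=cv2.connectedComponentsWithStats((g&roi).astype(np.uint8)); i=1+np.argmax(st[1:,4]); print('disc',ce[i],st[i],onplane(c,*ce[i],m+n*.004,n).round(4))
```

```text
[ 0.36333106 -0.1561981   0.21525461] [ 0.16 -0.23 -2.28] 20.93495018519516 [[-0.0, -0.978, 0.208], [0.0, 0.208, 0.978], [-1.0, 0.0, 0.0]]
[316 203]
[372 185]
plane d scene 0.023301052955438627
plane d side 0.0231374134689379
centre [ 0.5696 -0.2041  0.1041] r 0.0674282067375278 0.0008939623497212988
disc [299.56862745 202.93137255] [289 194  22  19 306] [ 0.5708 -0.2028  0.1079]
```

View pics/scene6c.png

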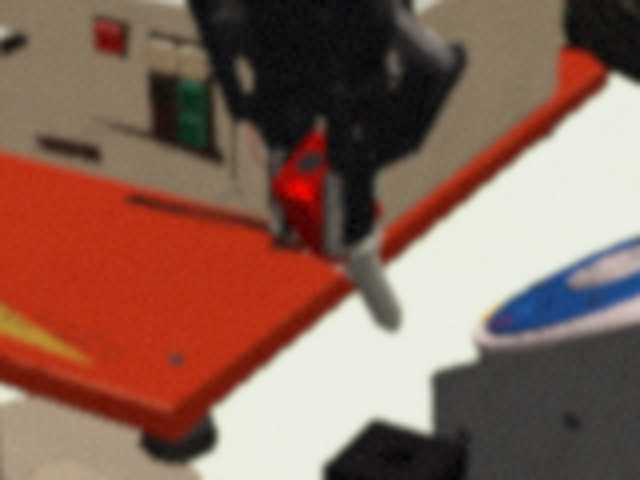

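View pics/side6c.png

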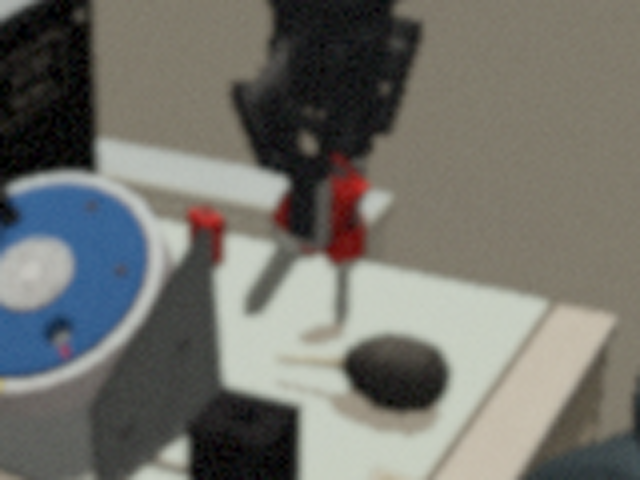

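```bash
cat >> h.py <<'E'
def tri(obs):
    A=np.zeros((3,3));b=np.zeros(3);L=[]
    for c,u,v in obs:
        o,d=ray(c,u,v);d=d/np.linalg.norm(d);M=np.eye(3)-np.outer(d,d);A+=M;b+=M@o;L.append((M,o))
    p=np.linalg.solve(A,b);return p,[np.linalg.norm(M@(p-o)) for M,o in L]
E
python3 - <<'E'
from h import *
a=dict(np.load('scene6.npz'));b=dict(np.load('side6.npz'))
t,e=tri([(a,333.5,234.8),(b,354.6,212.3)]);print('tip',t,e)
g=np.array([0.3633,-.1562,.2173]);d=g-t;print(np.linalg.norm(d),d)
ty=np.array([-.978,.208,0]);tz=np.array([.208,.978,0])
print('tilt',np.degrees(np.arctan2(d@ty,d[2])),np.degrees(np.arctan2(d@tz,d[2])))
c=dict(np.load('side0.npz'))
n=np.array([.0605,.4965,.866]); n/=np.linalg.norm(n);C=np.array([.570,-.2037,.1045])
low=-np.array([0,0,1])+n*n[2]; low/=np.linalg.norm(low); yy=np.cross(n,low)
print('n',n,'low',low,'ccw',yy)
for nm,u,v in [('hole',307.2,217),('post',250/1+218/5,160+150/5),('mark',250+173/5,160+346/5)]:
    p=onplane(c,u,v,C,n)-C; print(nm,(p+C).round(4),np.hypot(p@low,p@yy),np.degrees(np.arctan2(p@yy,p@low)))
# zoom of hole
E
```

```text
tip [ 0.40656103 -0.16639726  0.13864146] [np.float64(0.0004461472947623534), np.float64(0.00044614729476226785)]
0.09034748007603637 [-0.04326103  0.01019726  0.07865854]
tilt 29.459952013424576 0.7098905391181617
n [0.06049611 0.4964681  0.86594436] low [ 0.10474314  0.85958625 -0.50014034] ccw [-0.99265759  0.12095828  0.        ]
hole [ 0.5344 -0.1759  0.0911] 0.047139446575988904 55.24212411744724
post [ 0.6079 -0.2363  0.1206] 0.052510073819888405 -127.6925415359397
mark [ 0.576  -0.1384  0.0666] 0.07571338341811233 1.489440072243337
```

Request:
apply_moves(plan=[{"hand":1,"offset":[-0.8,-0.4,0.2],"roll":1.7},{"hand":1,"offset":[-1.4,-1.2,0.6],"roll":3.4},{"hand":1,"offset":[-1.4,-2.2,1.0],"roll":5.1},{"hand":1,"offset":[-1.4,-3.2,1.5],"roll":6.8},{"hand":1,"offset":[-1.4,-4.2,2.0],"roll":8.5},{"hand":1,"offset":[-1.4,-5.2,2.5],"roll":10.2},{"hand":1,"offset":[-1.4,-6.0,2.9],"roll":11.9},{"hand":1,"offset":[-1.4,-6.67,3.29],"roll":13.6},{"hand":1,"offset":[-1.4,-6.67,3.29],"roll":14.15},{"hand":1,"offset":[-1.4,-6.67,3.29],"roll":14.15},{"hand":1,"offset":[-1.4,-6.67,3.29],"roll":14.15}])

```text
t: 8.0
position: [0.5435, -0.1107, 0.2497]
eef_rot: [0.705, 0.043, 0.706, -0.042]
force: [-0.5, -0.1, -2.3]
width: 0.249
```

Run:
```python
from h import *
o=get_obs();print(o['position'],o['force'].round(2),o['width']*85,Rq(o['eef_rot']).round(3).tolist(),o['joints'].round(2))
for n in ['scene','side','wrist']:
    c=grab(n);cv2.imwrite(f'pics/{n}7.png',c['frame']);np.savez(f'{n}7.npz',**{k:np.array(v) for k,v in c.items()})
    p=proj(c,[o['position']])[0].astype(int); print(p)
    y,x=max(p[1]-40,0),max(p[0]-80,0)
    if n!='wrist': cv2.imwrite(f'pics/{n}7c.png',cv2.resize(c['frame'][y:y+120,x:x+160],None,fx=5,fy=5,interpolation=2))
    print(n,x,y)
```

```text
[ 0.54345553 -0.11068587  0.24973505] [-0.51 -0.12 -2.26] 21.139003506910814 [[-0.002, 0.12, 0.993], [0.001, 0.993, -0.12], [-1.0, 0.0, -0.002]] [-0.32  0.34  0.03  1.26  0.    1.38]
[343 147]
scene 263 107
[283 162]
side 203 122
[318 343]
wrist 238 303
```

View pics/wrist7.png

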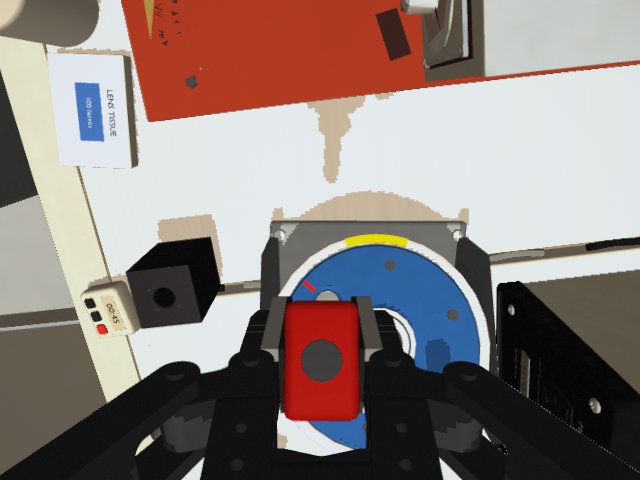

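View pics/side7c.png

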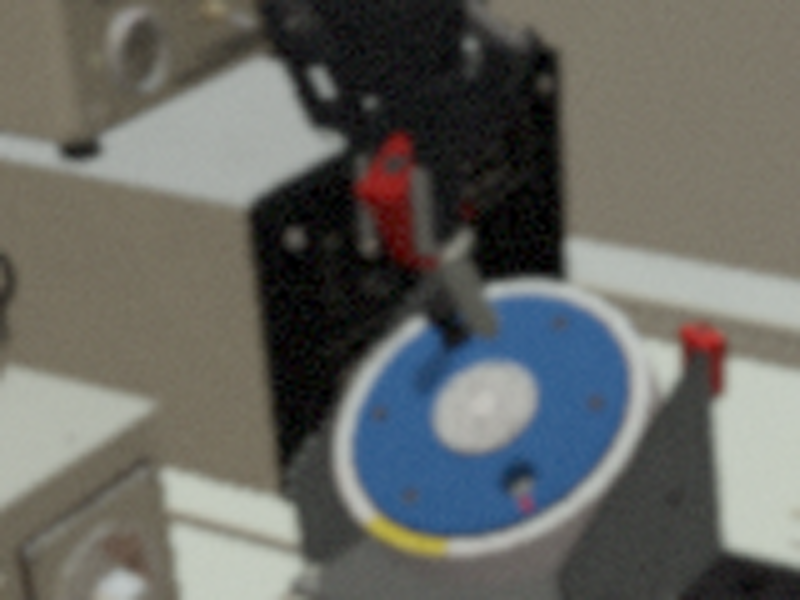

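View pics/scene7c.png

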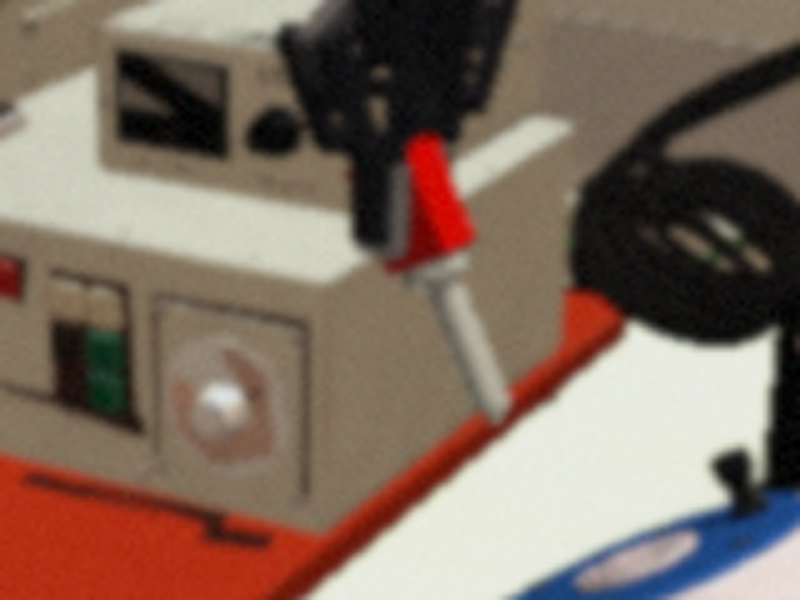

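Run:
```python
from h import *
a=dict(np.load('scene7.npz'));b=dict(np.load('side7.npz'));w=dict(np.load('wrist7.npz'))
t,e=tri([(a,363,190),(b,300,188.6)]);print('tip',t,e)
T=np.array([.54345,-.11069,.24973]);Rt=np.array([[-0.002, 0.12, 0.993], [0.001, 0.993, -0.12], [-1.0, 0.0, -0.002]])
print('tip in tool',Rt.T@(t-T))
n=np.array([.0605,.4965,.866]); n/=np.linalg.norm(n);C=np.array([.570,-.2037,.1045])
low=-np.array([0,0,1])+n*n[2]; low/=np.linalg.norm(low); yy=np.cross(n,low)
for c,nm,u,v in [(w,'hole',327,298),(w,'tick',309,286),(w,'mark',376,240),(b,'hole',203+520/5,122+480/5),(b,'mark',203+406/5,122+538/5)]:
    p=onplane(c,u,v,C,n)-C; print(nm,(p+C).round(4),np.hypot(p@low,p@yy),np.degrees(np.arctan2(p@yy,p@low)))
H=hsv(w)
blue=(H[...,0]>100)&(H[...,0]<125)&(H[...,1]>130)&(H[...,2]>60); blue[:230]=0;blue[:,:260]=0; blue[:,500:]=0
P,uv=cloud(w,blue)
for _ in range(4):
    m=P.mean(0); ww=np.linalg.svd(P-m,full_matrices=0)[2][2]; ww*=np.sign(ww[2]); r=(P-m)@ww; k=abs(r)<2.5*r.std()+.0003; P=P[k]
print('plane',m,ww,r.std(), (C-m)@ww)
# outer edge right side of the blue
k,l,st,ce=cv2.connectedComponentsWithStats(blue.astype(np.uint8)); i=1+np.argmax(st[1:,4])
cnt=max(cv2.findContours((blue).astype(np.uint8),cv2.RETR_EXTERNAL,cv2.CHAIN_APPROX_NONE)[0],key=cv2.contourArea)[:,0]
Q=np.array([onplane(w,u,v,C,n) for u,v in cnt])-C
q=np.c_[Q@low,Q@yy]; q=q[np.hypot(*q.T)>.067]
A=np.c_[2*q,np.ones(len(q))]; s=np.linalg.lstsq(A,(q**2).sum(1),rcond=None)[0]; print('centre corr low,ccw',s[:2],'r',np.sqrt(s[2]+s[0]**2+s[1]**2),len(q))
x=cv2.resize(w['frame'][225:345,240:400],None,fx=5,fy=5,interpolation=2);cv2.imwrite('pics/w7c.png',x)
```

```text
tip [ 0.53876654 -0.1585968   0.17244341] [np.float64(0.0009362615006676718), np.float64(0.0009362615006676357)]
tip in tool [ 0.07724805 -0.04813347  0.00125271]
hole [ 0.541  -0.173   0.0889] 0.04504386652854209 46.18022384996507
tick [ 0.5288 -0.1638  0.0845] 0.06070971860485906 48.86963950691835
mark [ 0.5822 -0.1402  0.0672] 0.07466544639870087 -3.4026899547172156
hole [ 0.5336 -0.1735  0.0897] 0.0495489972797495 53.442850843564166
mark [ 0.5765 -0.1373  0.066 ] 0.07701314971604807 1.2024963205570187
plane [ 0.59198064 -0.18667569  0.09236962] [0.05992457 0.49611049 0.86618903] 0.0007334515752439935 0.0007440812826137896
centre corr low,ccw [-0.0001609  -0.00471265] r 0.07078475004542709 263
```

View pics/w7c.png

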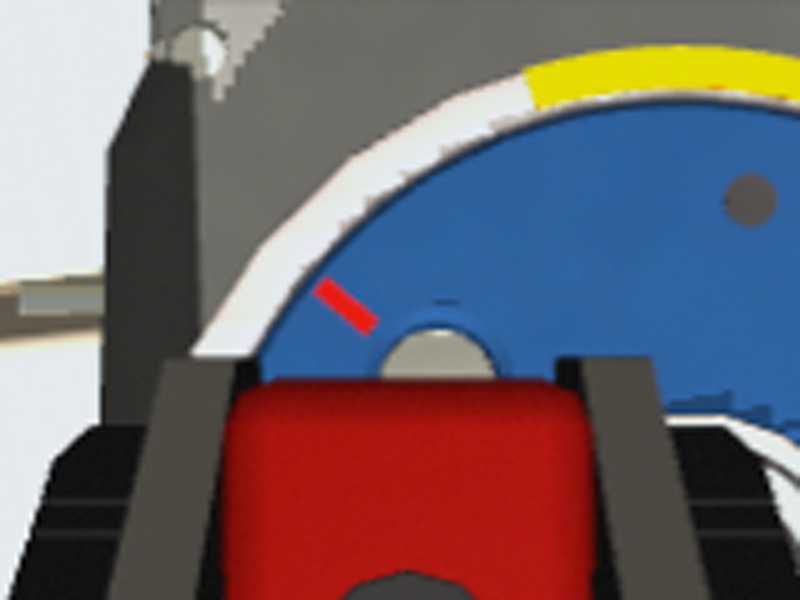

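Run:
```python
from h import *
a=dict(np.load('scene0.npz'));b=dict(np.load('side0.npz'))
H=hsv(a); g=(H[...,1]<60)&(H[...,2]>110); roi=np.zeros_like(g); roi[205:232,370:412]=1
# disc in scene: crop view
blue=(H[...,0]>100)&(H[...,0]<125)&(H[...,1]>110)&(H[...,2]>50)
k,l,st,ce=cv2.connectedComponentsWithStats((g&roi).astype(np.uint8)); print(st[1:],ce[1:])
for i in range(1,k):
  if st[i,4]>40:
    t,e=tri([(a,*ce[i]),(b,299.57,202.93)]); print('disc top',t.round(4),np.round(e,4), 'centre',(t-.004*np.array([.0605,.4965,.866])).round(4))
# depth-based scene outline
n=np.array([.0605,.4965,.866]); n/=np.linalg.norm(n);C=np.array([.570,-.2037,.1045])
for c,nm in((a,'scene'),(b,'side')):
    H=hsv(c); y=(H[...,0]>22)&(H[...,0]<35)&(H[...,1]>130)&(H[...,2]>100)
    roi=np.zeros_like(y); 
    if nm=='side': roi[220:240,270:300]=1
    else: roi[215:245,350:380]=1
    P,uv=cloud(c,y&roi); print(nm,'yellow',len(P),uv.mean(0) if len(uv) else 0,P.mean(0) if len(P) else 0)
```

```text
[[370 205  39  20 541]
 [383 219  29  13 175]] [[385.57855823 212.75970425]
 [401.91428571 227.42857143]]
disc top [ 0.568  -0.1957  0.1165] [0.0045 0.0045] centre [ 0.5677 -0.1977  0.1131]
disc top [ 0.5866 -0.2285  0.0904] [0.0021 0.0021] centre [ 0.5864 -0.2305  0.0869]Traceback (most recent call last):
  File "<stdin>", line 17, in <module>
  File "h.py", line 26, in cloud
    p=cv2.undistortPoints(np.stack([u,v],1).astype(float).reshape(-1,1,2),c['K'],np.array(c['dist_coeffs']))[:,0]
      ~~~~~~~~~~~~~~~~~~~^^^^^^^^^^^^^^^^^^^^^^^^^^^^^^^^^^^^^^^^^^^^^^^^^^^^^^^^^^^^^^^^^^^^^^^^^^^^^^^^^^^
cv2.error: OpenCV(4.12.0) /io/opencv/modules/calib3d/src/undistort.dispatch.cpp:347: error: (-215:Assertion failed) CV_IS_MAT(_src) && CV_IS_MAT(_dst) && (_src->rows == 1 || _src->cols == 1) && (_dst->rows == 1 || _dst->cols == 1) && _src->cols + _src->rows - 1 == _dst->rows + _dst->cols - 1 && (CV_MAT_TYPE(_src->type) == CV_32FC2 || CV_MAT_TYPE(_src->type) == CV_64FC2) && (CV_MAT_TYPE(_dst->type) == CV_32FC2 || CV_MAT_TYPE(_dst->type) == CV_64FC2) in function 'cvUndistortPointsInternal'
```

Run:
```python
from h import *
a=dict(np.load('scene0.npz'));b=dict(np.load('side0.npz'))
n=np.array([.0605,.4965,.866]); n/=np.linalg.norm(n)
t,e=tri([(a,390.6,219.2),(b,299.57,202.93)]);print('disc',(t-.004*n).round(4),np.round(e,4))
C=np.array([.5715,-.2037,.1045])
low=-np.array([0,0,1])+n*n[2]; low/=np.linalg.norm(low); yy=np.cross(n,low)
for th in (50,52,54):
    h=C+.048*(np.cos(np.radians(th))*low+np.sin(np.radians(th))*yy);print(th,h.round(4))
```

```text
disc [ 0.5734 -0.2087  0.1028] [0.0007 0.0007]
50 [ 0.5382 -0.1727  0.0891]
52 [ 0.537  -0.1737  0.0897]
54 [ 0.5359 -0.1748  0.0904]
```

Request:
apply_moves(plan=[{"hand":1,"offset":[1,-0.42,0.02],"roll":0},{"hand":1,"offset":[2,-0.42,0.02],"roll":0},{"hand":1,"offset":[2.9,-0.42,0.02],"roll":0},{"hand":1,"offset":[2.9,-0.42,0.02],"roll":0},{"hand":1,"offset":[2.9,-0.42,0.02],"roll":0}])

```text
t: 8.78
position: [0.5437, -0.1214, 0.179]
eef_rot: [0.706, 0.043, 0.705, -0.043]
force: [0.1, 0.6, -1.7]
width: 0.25
```

Run:
```python
from h import *
o=get_obs();print(o['position'],o['force'].round(2),o['width']*85)
for n in ['scene','side']:
    c=grab(n);np.savez(f'{n}8.npz',**{k:np.array(v) for k,v in c.items()})
    p=proj(c,[o['position']])[0].astype(int); print(p)
    y,x=max(p[1]-40,0),max(p[0]-60,0)
    cv2.imwrite(f'pics/{n}8c.png',cv2.resize(c['frame'][y:y+90,x:x+120],None,fx=6,fy=6,interpolation=2))
    print(n,x,y)
```

```text
[ 0.54368439 -0.12143342  0.17896187] [ 0.06  0.6  -1.73] 21.275218567192066
[347 182]
scene 287 142
[288 191]
side 228 151
```

View pics/side8c.png

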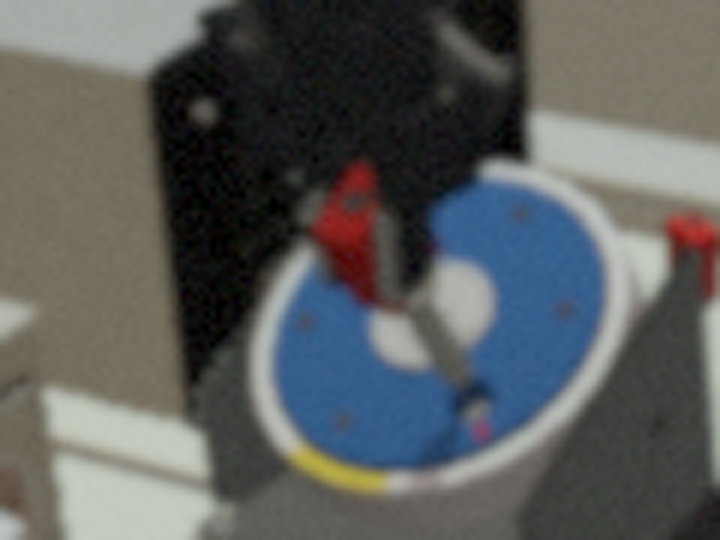

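View pics/scene8c.png

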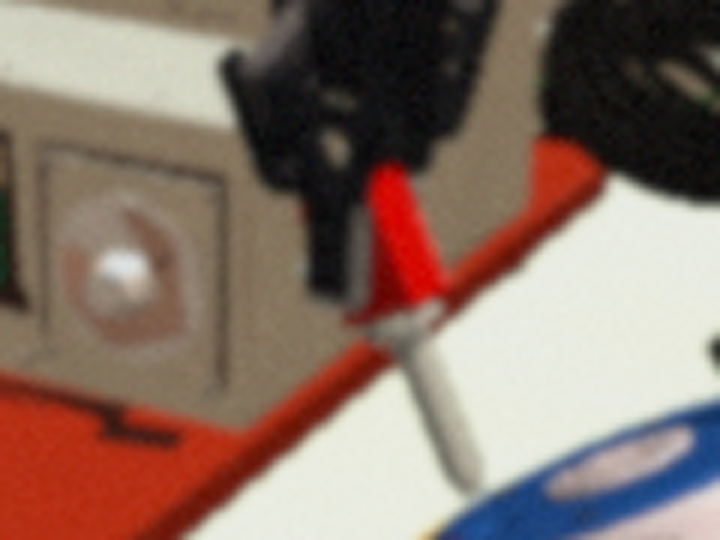

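Run:
```python
from h import *
a=dict(np.load('scene8.npz'));b=dict(np.load('side8.npz'))
n=np.array([.0605,.4965,.866]); n/=np.linalg.norm(n);C=np.array([.5715,-.2037,.1045])
low=-np.array([0,0,1])+n*n[2]; low/=np.linalg.norm(low); yy=np.cross(n,low)
t,e=tri([(a,365.3,223.3),(b,305.6,214.3)]);print('tip',t.round(4),np.round(e,4))
T=np.array([.54368,-.12143,.17896]);Rt=np.array([[-0.002, 0.12, 0.993], [0.001, 0.993, -0.12], [-1.0, 0.0, -0.002]])
print('nominal',(T+Rt@[.077,-.046,0]).round(4), Rt.T@(t-T))
hs=onplane(b,307.2,217.2,C,n)
for nm,p in (('tip',t),('nom',T+Rt@[.077,-.046,0]),('hole side',hs)):
    d=p-C;print(nm,'h',d@n,'low',d@low,'ccw',d@yy)
print('hole est',.048*np.cos(np.radians(52)),.048*np.sin(np.radians(52)))
```

```text
tip [ 0.5345 -0.1687  0.1036] [0.0017 0.0017]
nominal [ 0.538 -0.167  0.102] [ 0.0753637  -0.04800305 -0.00324778]
tip h 0.014349234274107846 low 0.026709130070123394 ccw 0.04091714090171215
nom h 0.013979233363108164 low 0.029282257927493133 ccw 0.03768349243697462
hole side h -5.760206902563135e-17 low 0.0272547071842921 ccw 0.0405967741247567
hole est 0.0295517508156316 0.03782451617312266
```

Request:
apply_moves(plan=[{"hand":1,"offset":[0.2,-0.1,0],"roll":0},{"hand":1,"offset":[0.4,-0.22,0],"roll":0},{"hand":1,"offset":[0.65,-0.36,0],"roll":0},{"hand":1,"offset":[0.87,-0.48,0],"roll":0},{"hand":1,"offset":[0.87,-0.48,0],"roll":0}], squeeze=40)

```text
t: 9.5
position: [0.5425, -0.1341, 0.1561]
eef_rot: [0.706, 0.042, 0.705, -0.043]
force: [1.6, -2.1, -2.7]
width: 0.248
```

Run:
```python
from h import *
o=get_obs();print(o['position'],o['force'].round(2),o['wrist_torque'].round(3),o['width']*85)
for n in ['scene','side']:
    c=grab(n);np.savez(f'{n}9.npz',**{k:np.array(v) for k,v in c.items()})
    p=proj(c,[o['position']])[0].astype(int); print(p)
    y,x=max(p[1]-30,0),max(p[0]-60,0)
    cv2.imwrite(f'pics/{n}9c.png',cv2.resize(c['frame'][y:y+90,x:x+120],None,fx=6,fy=6,interpolation=2))
    print(n,x,y)
```

```text
[ 0.54253638 -0.13407139  0.15609239] [ 1.59 -2.13 -2.74] [-0.407 -0.673  0.066] 21.114479913307022
[352 194]
scene 292 164
[293 198]
side 233 168
```

View pics/side9c.png

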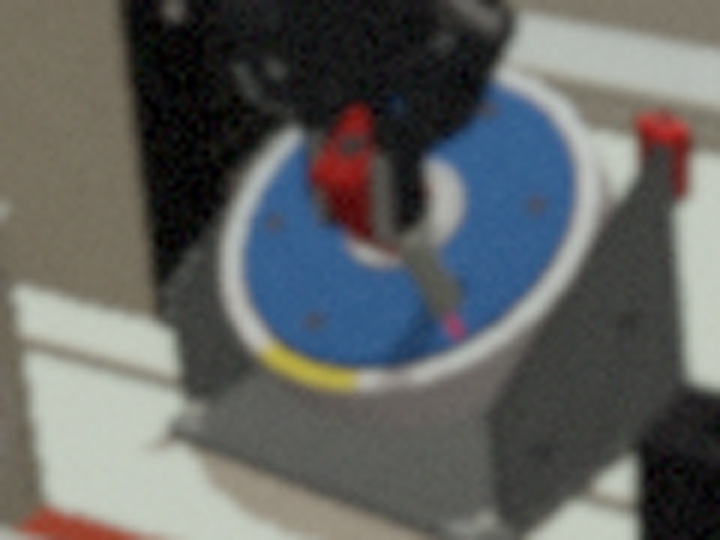

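View pics/scene9c.png

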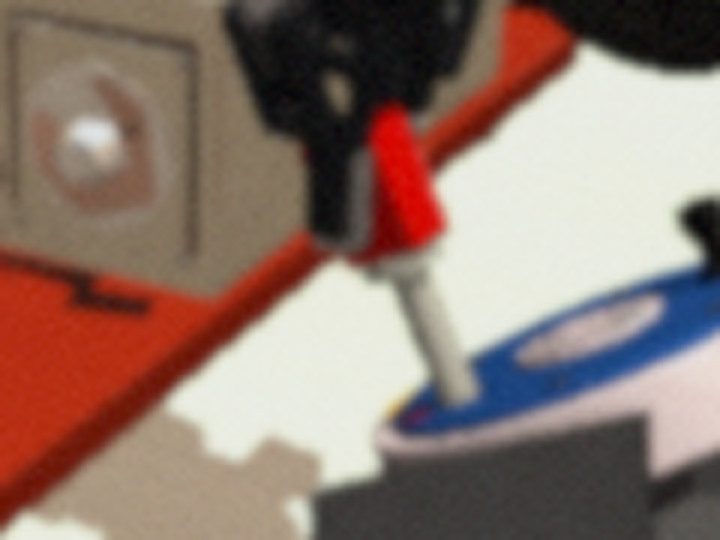

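Request:
apply_moves(plan=[{"hand":1,"offset":[0.07,-0.07,0.03],"roll":0},{"hand":1,"offset":[0.14,-0.12,0.04],"roll":0},{"hand":1,"offset":[0.2,-0.15,0.04],"roll":0},{"hand":1,"offset":[0.2,-0.15,0.04],"roll":0}])

```text
t: 10.1
position: [0.5425, -0.1368, 0.1517]
eef_rot: [0.706, 0.043, 0.706, -0.042]
force: [1.6, 0.8, 2.5]
width: 0.248
```

Run:
```python
from h import *
o=get_obs();print(o['position'],o['force'].round(2),o['wrist_torque'].round(3),o['width']*85)
```

```text
[ 0.54250182 -0.13676353  0.15166135] [1.6  0.78 2.53] [ 0.151 -0.225  0.054] 21.043843303783827
```

Request:
apply_moves(plan=[{"hand":1,"offset":[-0.05,0.03,0],"roll":0},{"hand":1,"offset":[0.02,0.16,0.13],"roll":0},{"hand":1,"offset":[0.09,0.28,0.28],"roll":0},{"hand":1,"offset":[0.15,0.385,0.44],"roll":0},{"hand":1,"offset":[0.205,0.475,0.61],"roll":0},{"hand":1,"offset":[0.25,0.55,0.79],"roll":0},{"hand":1,"offset":[0.27,0.59,0.92],"roll":0},{"hand":1,"offset":[0.27,0.59,0.92],"roll":0}])

```text
t: 11.1
position: [0.5672, -0.1248, 0.1443]
eef_rot: [0.706, 0.043, 0.706, -0.042]
force: [-0.2, -2.9, -2.0]
width: 0.248
```

Run:
```python
from h import *
o=get_obs();print(o['position'],o['force'].round(2),o['wrist_torque'].round(3),o['width']*85,Rq(o['eef_rot']).round(3).tolist())
for n in ['scene','side']:
    c=grab(n);np.savez(f'{n}10.npz',**{k:np.array(v) for k,v in c.items()})
    p=proj(c,[o['position']])[0].astype(int); print(p)
    y,x=max(p[1]-30,0),max(p[0]-60,0)
    cv2.imwrite(f'pics/{n}10c.png',cv2.resize(c['frame'][y:y+90,x:x+120],None,fx=6,fy=6,interpolation=2))
    print(n,x,y)
```

```text
[ 0.56716163 -0.12479342  0.14425617] [-0.21 -2.92 -1.95] [-0.612  0.033 -0.05 ] 21.0684262440346 [[-0.0, 0.12, 0.993], [0.001, 0.993, -0.12], [-1.0, 0.001, -0.0]]
[353 194]
scene 293 164
[281 203]
side 221 173
```

View pics/side10c.png

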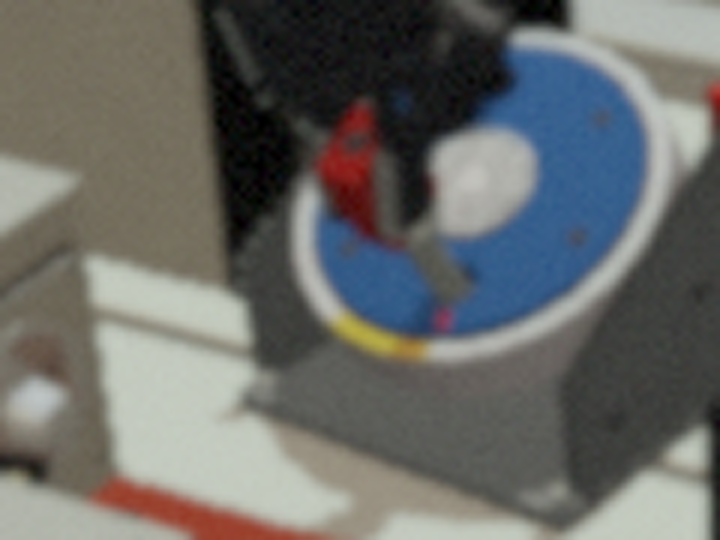

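View pics/scene10c.png

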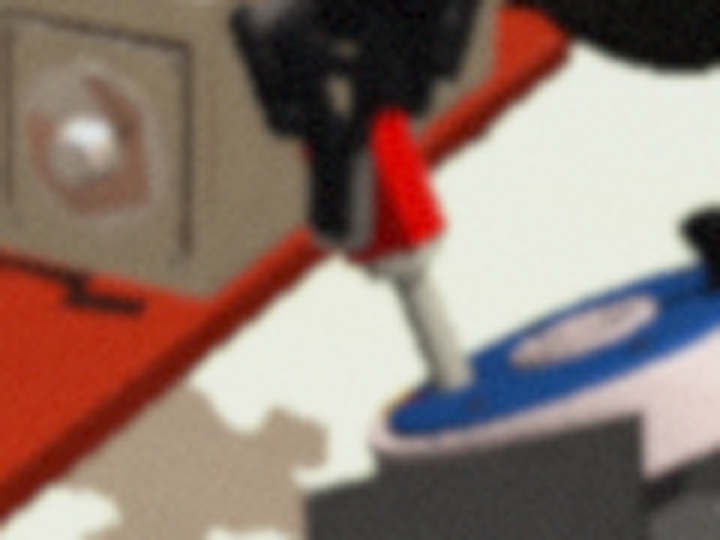

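Request:
apply_moves(plan=[{"hand":1,"offset":[-0.02,-0.035,0],"roll":0},{"hand":1,"offset":[0.03,-0.065,0],"roll":0},{"hand":1,"offset":[0.06,-0.08,0],"roll":0},{"hand":1,"offset":[0.06,-0.08,0],"roll":0}])

```text
t: 11.7
position: [0.5668, -0.1262, 0.1436]
eef_rot: [0.706, 0.043, 0.706, -0.042]
force: [-2.0, 4.4, 4.5]
width: 0.249
```

```bash
cat >> h.py <<'E'
def st():
    o=get_obs(); n=np.array([.0605,.4965,.866]); n/=np.linalg.norm(n);low=-np.array([0,0,1])+n*n[2]; low/=np.linalg.norm(low); yy=np.cross(n,low)
    f=o['force']-np.array([0,0,-2.0]); B=np.stack([n,low,yy])
    Rt=np.array([[-0.0, 0.12, 0.993], [0.0, 0.993, -0.12], [-1.0, 0.0, 0]])
    p=o['position']+Rt@[.077,-.046,0]-np.array([.5715,-.2037,.1045])
    q=B@p
    print('t',round(o['t'],2),'pos',o['position'].round(4),'F n,low,ccw',(B@f).round(2),'tip n,low,ccw mm',(q*1000).round(1),'r',round(np.hypot(q[1],q[2])*1000,1),'th',np.degrees(np.arctan2(q[2],q[1])).round(1),'w',round(o['width']*85,1),'tq',o['wrist_torque'].round(2))
E
python3 -c "
from h import *
st()"
```

```text
t 11.7 pos [ 0.5668 -0.1262  0.1436] F n,low,ccw [7.69 0.37 2.54] tip n,low,ccw mm [-17.7  45.2  14. ] r 47.3 th 17.2 w 21.2 tq [ 0.82  0.38 -0.09]
```

Request:
apply_moves(plan=[{"hand":1,"offset":[0.01,0.016,0.07],"roll":0},{"hand":1,"offset":[0.02,0.03,0.136],"roll":0},{"hand":1,"offset":[0.02,0.03,0.136],"roll":0}])

```text
t: 12.08
position: [0.57, -0.127, 0.1422]
eef_rot: [0.706, 0.043, 0.706, -0.043]
force: [-0.4, 0.6, -0.3]
width: 0.252
```

```bash
python3 -c "
from h import *
st()"
```

```text
t 12.07 pos [ 0.57   -0.127   0.1422] F n,low,ccw [ 1.71 -0.36  0.48] tip n,low,ccw mm [-19.   45.6  10.7] r 46.9 th 13.2 w 21.4 tq [ 0.16  0.25 -0.03]
```

Request:
apply_moves(plan=[{"hand":1,"offset":[0.02,0.01,0.05],"roll":0},{"hand":1,"offset":[0.045,0.0,0.105],"roll":0},{"hand":1,"offset":[0.045,0.0,0.105],"roll":0}])

```text
t: 12.45
position: [0.5728, -0.1273, 0.1409]
eef_rot: [0.706, 0.043, 0.706, -0.043]
force: [-2.2, -0.1, -1.1]
width: 0.248
```

```bash
python3 -c "
from h import *
st()"
```

```text
t 12.45 pos [ 0.5728 -0.1273  0.1409] F n,low,ccw [ 0.59 -0.77  2.17] tip n,low,ccw mm [-20.1  46.2   7.9] r 46.9 th 9.7 w 21.0 tq [ 0.    0.27 -0.01]
```

Request:
apply_moves(plan=[{"hand":1,"offset":[0.04,-0.02,0.0],"roll":0},{"hand":1,"offset":[0.07,-0.04,0.0],"roll":0},{"hand":1,"offset":[0.07,-0.04,0.0],"roll":0}])

```text
t: 12.82
position: [0.5727, -0.1282, 0.1395]
eef_rot: [0.706, 0.043, 0.706, -0.043]
force: [-1.5, 0.8, -1.6]
width: 0.25
```

```bash
python3 -c "
from h import *
st()"
```

```text
t 12.82 pos [ 0.5727 -0.1282  0.1395] F n,low,ccw [0.7  0.34 1.57] tip n,low,ccw mm [-21.8  46.2   7.9] r 46.9 th 9.7 w 21.2 tq [ 0.02  0.22 -0.02]
```

Request:
apply_moves(plan=[{"hand":1,"offset":[0.05,-0.03,0.0],"roll":0},{"hand":1,"offset":[0.1,-0.06,0.0],"roll":0},{"hand":1,"offset":[0.14,-0.08,0.0],"roll":0},{"hand":1,"offset":[0.14,-0.08,0.0],"roll":0}])

```text
t: 13.32
position: [0.5728, -0.1301, 0.1362]
eef_rot: [0.706, 0.043, 0.706, -0.043]
force: [-0.8, 1.0, -1.7]
width: 0.252
```

```bash
python3 -c "
from h import *
st()"
```

```text
t 13.32 pos [ 0.5728 -0.1301  0.1362] F n,low,ccw [0.71 0.61 0.95] tip n,low,ccw mm [-25.6  46.2   7.6] r 46.8 th 9.3 w 21.4 tq [ 0.17  0.06 -0.03]
```

Request:
apply_moves(plan=[{"hand":1,"offset":[0.06,-0.035,0.0],"roll":0},{"hand":1,"offset":[0.12,-0.07,0.0],"roll":0},{"hand":1,"offset":[0.17,-0.1,0.0],"roll":0},{"hand":1,"offset":[0.17,-0.1,0.0],"roll":0}])

```text
t: 13.82
position: [0.573, -0.1327, 0.1321]
eef_rot: [0.706, 0.043, 0.705, -0.043]
force: [2.5, 0.5, -2.1]
width: 0.247
```

```bash
python3 -c "
from h import *
st()"
```

```text
t 13.82 pos [ 0.573  -0.1327  0.1321] F n,low,ccw [ 0.28  0.74 -2.47] tip n,low,ccw mm [-30.5  46.1   7. ] r 46.6 th 8.7 w 21.0 tq [ 0.3  -0.7   0.13]
```

Request:
apply_moves(plan=[{"hand":1,"offset":[0.06,-0.035,0.03],"roll":0},{"hand":1,"offset":[0.12,-0.07,0.03],"roll":0},{"hand":1,"offset":[0.17,-0.1,0.03],"roll":0},{"hand":1,"offset":[0.17,-0.1,0.03],"roll":0}])

```text
t: 14.32
position: [0.5729, -0.1353, 0.1276]
eef_rot: [0.706, 0.043, 0.706, -0.043]
force: [3.1, 0.8, -1.8]
width: 0.251
```

```bash
python3 -c "
from h import *
st()"
```

```text
t 14.32 pos [ 0.5729 -0.1353  0.1276] F n,low,ccw [ 0.77  0.93 -3.02] tip n,low,ccw mm [-35.7  46.1   6.9] r 46.6 th 8.5 w 21.4 tq [ 0.25 -0.83  0.16]
```

Request:
apply_moves(plan=[{"hand":1,"offset":[0.0,0.0,0.04],"roll":0},{"hand":1,"offset":[0.03,-0.02,0.05],"roll":0},{"hand":1,"offset":[0.03,-0.02,0.05],"roll":0}])

```text
t: 14.7
position: [0.5731, -0.1358, 0.1265]
eef_rot: [0.705, 0.043, 0.706, -0.043]
force: [0.4, -0.0, -1.4]
width: 0.248
```

```bash
python3 -c "
from h import *
st()"
```

```text
t 14.7 pos [ 0.5731 -0.1358  0.1265] F n,low,ccw [ 0.54 -0.31 -0.42] tip n,low,ccw mm [-36.8  46.2   6.6] r 46.6 th 8.1 w 21.1 tq [ 0.17 -0.12  0.02]
```

Request:
apply_moves(plan=[{"hand":1,"offset":[0.08,-0.045,0.01],"roll":0},{"hand":1,"offset":[0.16,-0.09,0.01],"roll":0},{"hand":1,"offset":[0.25,-0.145,0.01],"roll":0},{"hand":1,"offset":[0.35,-0.2,0.01],"roll":0},{"hand":1,"offset":[0.35,-0.2,0.01],"roll":0}])

```text
t: 15.32
position: [0.5731, -0.141, 0.1177]
eef_rot: [0.706, 0.043, 0.706, -0.043]
force: [-1.6, 0.8, -2.9]
width: 0.246
```

```bash
python3 -c "
from h import *
st()
for n in ['scene','side']:
    c=grab(n);o=get_obs()
    p=proj(c,[o['position']])[0].astype(int)
    y,x=max(p[1]-30,0),max(p[0]-60,0)
    cv2.imwrite(f'pics/{n}11c.png',cv2.resize(c['frame'][y:y+90,x:x+120],None,fx=6,fy=6,interpolation=2))
"
```

```text
t 15.32 pos [ 0.5731 -0.141   0.1177] F n,low,ccw [-0.48  0.95  1.69] tip n,low,ccw mm [-47.   46.1   6. ] r 46.5 th 7.4 w 20.9 tq [ 0.09  0.33 -0.09]
```

View pics/scene11c.png

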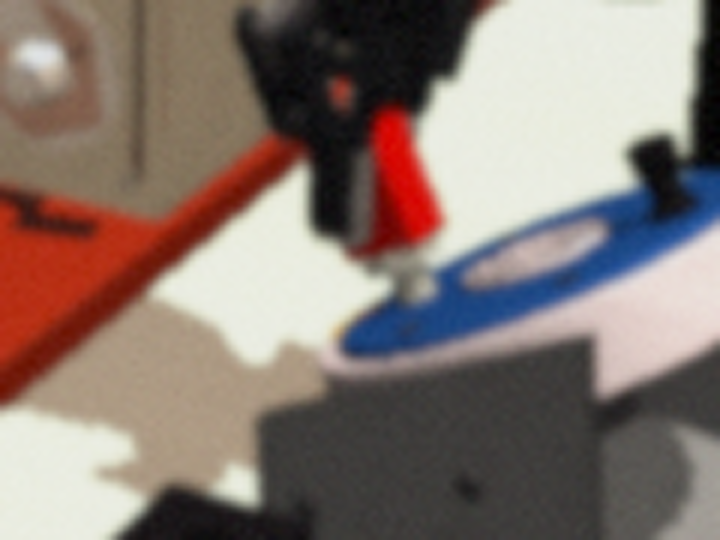

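View pics/side11c.png

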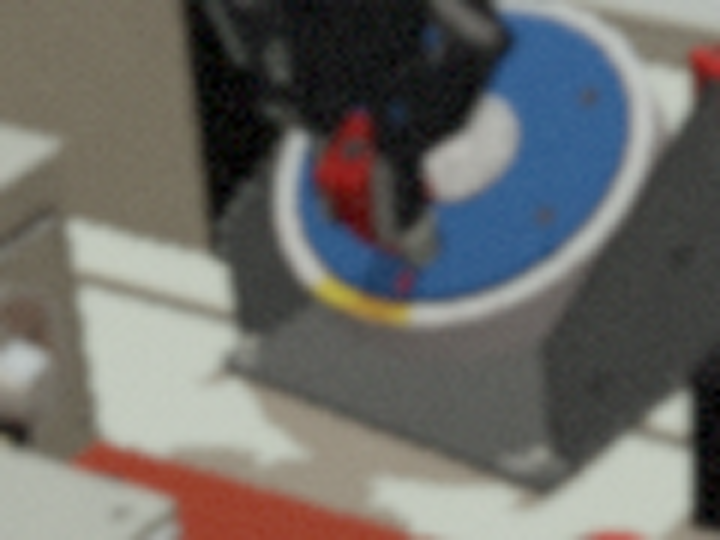

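Request:
apply_moves(plan=[{"hand":1,"offset":[0.08,-0.045,-0.01],"roll":0},{"hand":1,"offset":[0.16,-0.09,-0.01],"roll":0},{"hand":1,"offset":[0.25,-0.145,-0.01],"roll":0},{"hand":1,"offset":[0.32,-0.185,-0.01],"roll":0},{"hand":1,"offset":[0.32,-0.185,-0.01],"roll":0}])

```text
t: 16.05
position: [0.5727, -0.1455, 0.11]
eef_rot: [0.706, 0.043, 0.706, -0.043]
force: [0.1, -0.1, -1.9]
width: 0.246
```

```bash
python3 -c "
from h import *
st()"
```

```text
t 16.05 pos [ 0.5727 -0.1455  0.11  ] F n,low,ccw [ 0.1  -0.1  -0.14] tip n,low,ccw mm [-56.   46.    5.8] r 46.4 th 7.1 w 20.9 tq [ 0.06  0.12 -0.05]
```

Free all the way. About 4 mm remain, so I'll do them in small steps.

Request:
apply_moves(plan=[{"hand":1,"offset":[0.04,-0.02,0],"roll":0},{"hand":1,"offset":[0.08,-0.045,0],"roll":0},{"hand":1,"offset":[0.11,-0.065,0],"roll":0},{"hand":1,"offset":[0.11,-0.065,0],"roll":0}])

```text
t: 16.55
position: [0.5725, -0.1471, 0.1074]
eef_rot: [0.706, 0.043, 0.706, -0.043]
force: [-0.3, 0.1, -2.2]
width: 0.25
```

```bash
python3 -c "
from h import *
st()"
```

```text
t 16.55 pos [ 0.5725 -0.1471  0.1074] F n,low,ccw [-0.13  0.09  0.34] tip n,low,ccw mm [-59.   46.    5.8] r 46.4 th 7.2 w 21.2 tq [ 0.05  0.04 -0.05]
```

Request:
apply_moves(plan=[{"hand":1,"offset":[0.03,-0.02,0],"roll":0},{"hand":1,"offset":[0.06,-0.035,0],"roll":0},{"hand":1,"offset":[0.06,-0.035,0],"roll":0}])

```text
t: 16.92
position: [0.5731, -0.1471, 0.1071]
eef_rot: [0.707, 0.043, 0.705, -0.042]
force: [-1.7, 5.6, 6.2]
width: 0.25
```

```bash
python3 -c "
from h import *
st()"
```

```text
t 16.93 pos [ 0.5731 -0.1471  0.1071] F n,low,ccw [9.82 0.55 2.33] tip n,low,ccw mm [-59.2  46.2   5.2] r 46.4 th 6.5 w 21.2 tq [ 0.68  0.29 -0.01]
```

Request:
apply_moves(plan=[{"hand":1,"offset":[0,0,0],"roll":0},{"hand":1,"offset":[0.02,-0.012,0],"roll":0},{"hand":1,"offset":[0.02,-0.012,0],"roll":0}], squeeze=20)

```text
t: 17.3
position: [0.5734, -0.1471, 0.1071]
eef_rot: [0.707, 0.043, 0.705, -0.042]
force: [-1.5, 5.2, 8.1]
width: 0.25
```

```bash
python3 -c "
from h import *
st()
for n in ['scene','side']:
    c=grab(n);o=get_obs()
    p=proj(c,[o['position']])[0].astype(int)
    y,x=max(p[1]-30,0),max(p[0]-40,0)
    cv2.imwrite(f'pics/{n}12c.png',cv2.resize(c['frame'][y:y+60,x:x+80],None,fx=9,fy=9,interpolation=2))
"
```

```text
t 17.3 pos [ 0.5734 -0.1471  0.1071] F n,low,ccw [11.23 -0.75  2.12] tip n,low,ccw mm [-59.2  46.2   5. ] r 46.5 th 6.1 w 21.2 tq [ 0.9   0.35 -0.08]
```

View pics/scene12c.png

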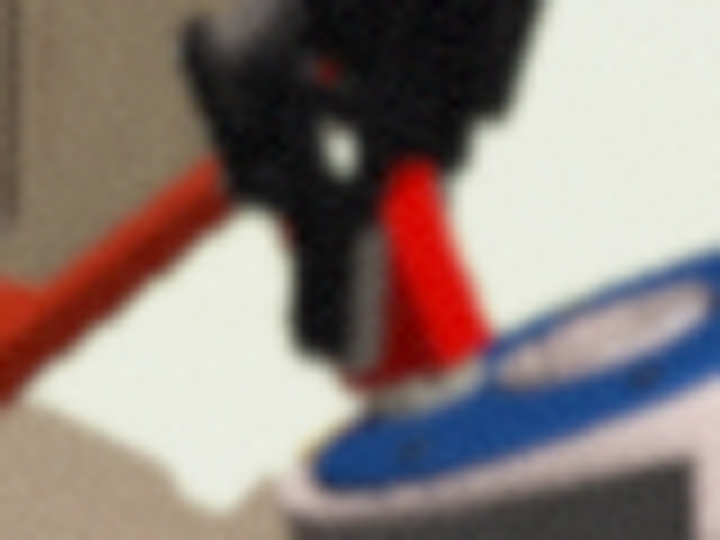

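View pics/side12c.png

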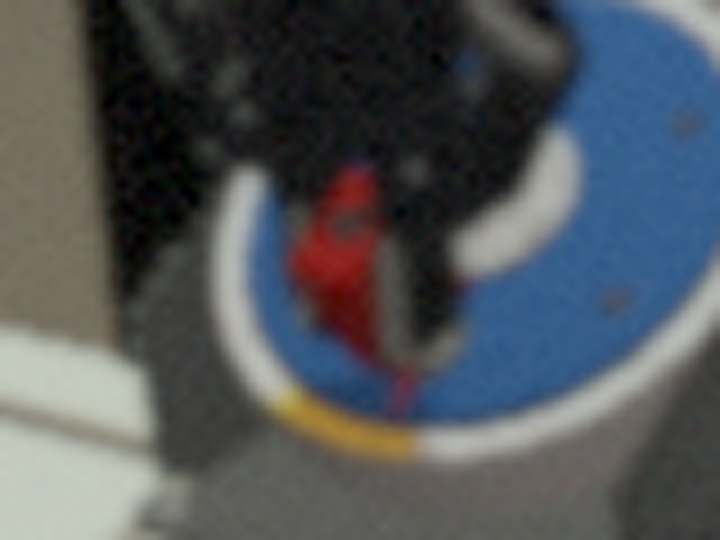

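Request:
apply_moves(plan=[{"hand":1,"offset":[-0.02,0.012,0],"roll":0},{"hand":0.3,"offset":[-0.02,0.012,0],"roll":0},{"hand":0,"offset":[-0.02,0.012,0],"roll":0},{"hand":-0.6,"offset":[-0.02,0.012,0],"roll":0},{"hand":-1,"offset":[-0.02,0.012,0],"roll":0},{"hand":-1,"offset":[-0.02,0.012,0],"roll":0},{"hand":-1,"offset":[-0.6,0.0,0],"roll":0},{"hand":-1,"offset":[-1.8,0.0,0],"roll":0},{"hand":-1,"offset":[-3.5,0.0,0],"roll":0},{"hand":-1,"offset":[-5,0.0,0],"roll":0},{"hand":-1,"offset":[-5,0.0,0],"roll":0}])

```text
t: 18.77
position: [0.5747, -0.149, 0.2354]
eef_rot: [0.709, 0.042, 0.703, -0.044]
force: [-0.4, -0.1, -0.4]
width: 0.997
```

```bash
python3 -c "
from h import *
st()
for n in ['scene','side','wrist']:
    c=grab(n);cv2.imwrite(f'pics/{n}13.png',c['frame'])
    np.savez(f'{n}13.npz',**{k:np.array(v) for k,v in c.items()})
    p=proj(c,[[.575,-.16,.09]])[0].astype(int)
    y,x=max(p[1]-35,0),max(p[0]-45,0)
    if n!='wrist':
        cv2.imwrite(f'pics/{n}13c.png',cv2.resize(c['frame'][y:y+75,x:x+100],None,fx=8,fy=8,interpolation=2)); print(n,x,y)
"
```

```text
t 18.77 pos [ 0.5747 -0.149   0.2354] F n,low,ccw [ 1.25 -0.94  0.35] tip n,low,ccw mm [ 51.  -19.5   3.4] r 19.8 th 170.1 w 84.7 tq [-0.05 -0.06 -0.02]
scene 324 186
side 244 181
```

View pics/scene13c.png

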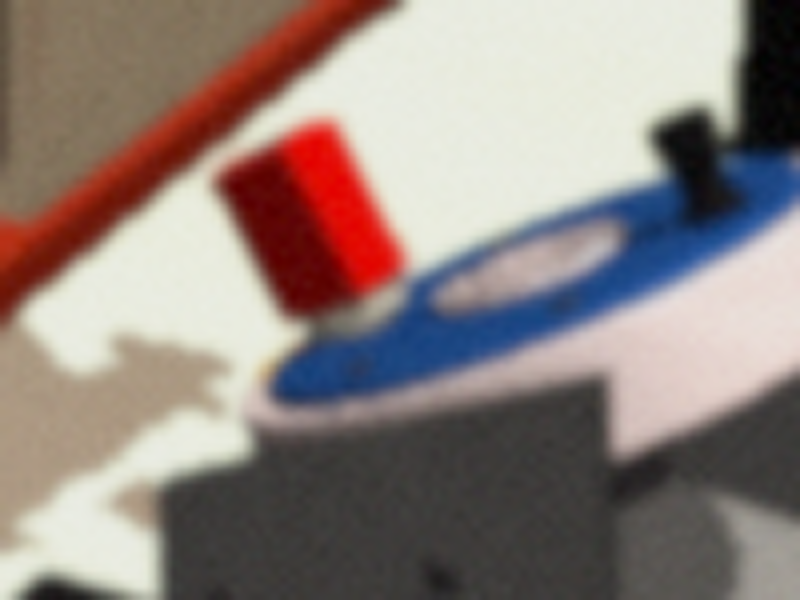

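View pics/side13c.png

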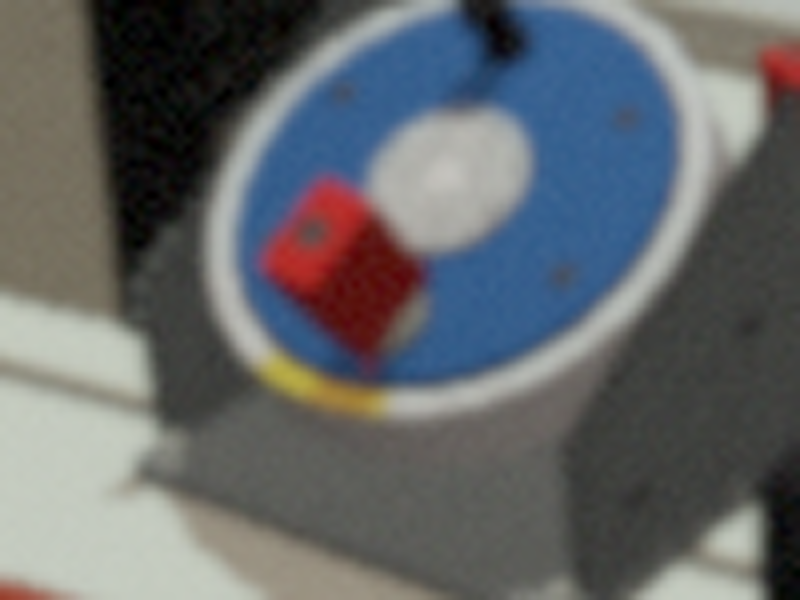

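View pics/wrist13.png

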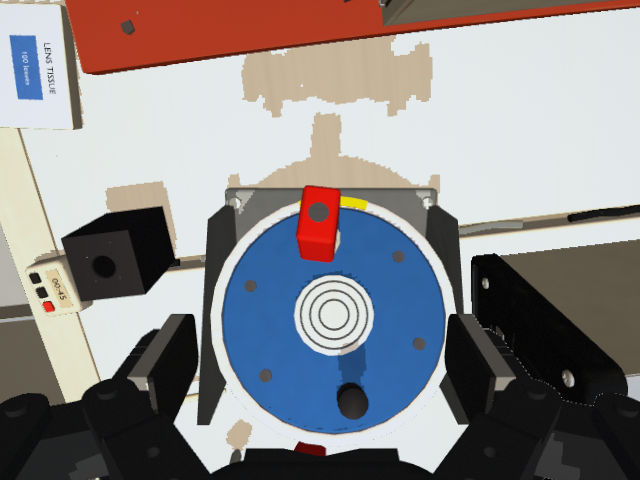

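Run:
```python
from h import *
n=np.array([.0605,.4965,.866]); n/=np.linalg.norm(n)
for nm,roi_r,roi_b in [('wrist',(188,262,298,342),(205,430,225,445)),('scene',(198,230,348,378),(200,240,350,430)),('side',(200,230,275,300),(180,232,270,332))]:
    c=dict(np.load(nm+'13.npz'));H=hsv(c)
    red=((H[...,0]<8)|(H[...,0]>172))&(H[...,1]>150)&(H[...,2]>60)
    blue=(H[...,0]>100)&(H[...,0]<125)&(H[...,1]>130)&(H[...,2]>60)
    def box(m,b): z=np.zeros_like(m); z[b[0]:b[1],b[2]:b[3]]=m[b[0]:b[1],b[2]:b[3]]; return z
    P,_=cloud(c,box(red,roi_r));B,_=cloud(c,box(blue,roi_b))
    d=np.median(B@n); h=P@n-d; print(nm,'handle n min/max mm',np.percentile(h,[1,5,50,95,99])*1000)
    top=P[h>.0495]
    if len(top)>40:
        m=top.mean(0); w=np.linalg.svd(top-m,full_matrices=0)[2][2]; w*=np.sign(w[2]); print('top normal vs n deg',np.degrees(np.arccos(min(1,w@n))),len(top))
```

```text
wrist handle n min/max mm [13.99457197 21.50486757 52.28541988 54.7450886  55.33545206]
top normal vs n deg 4.3408941326733235 1787
scene handle n min/max mm [11.59889746 13.48188754 34.64293512 51.07795522 53.57223099]
side handle n min/max mm [14.34279339 18.25466366 44.66353245 54.95644456 56.8078821 ]
top normal vs n deg 7.84494548073811 78
```

Run:
```python
from h import *
n=np.array([.0605,.4965,.866]); n/=np.linalg.norm(n)
low=-np.array([0,0,1])+n*n[2]; low/=np.linalg.norm(low); yy=np.cross(n,low)
c=dict(np.load('wrist13.npz'));H=hsv(c)
x=cv2.resize(c['frame'][180:270,270:390],None,fx=6,fy=6,interpolation=2);cv2.imwrite('pics/w13c.png',x)
blue=(H[...,0]>100)&(H[...,0]<125)&(H[...,1]>130)&(H[...,2]>60); blue[:205]=0;blue[430:]=0;blue[:,:225]=0;blue[:,445:]=0
B,_=cloud(c,blue)
for _ in range(4):
    m=B.mean(0); w=np.linalg.svd(B-m,full_matrices=0)[2][2]; w*=np.sign(w[2]); r=(B-m)@w; B=B[abs(r)<2*r.std()]
print('plate n',w.round(4),np.degrees(np.arccos(w@n)),r.std(),m)
red=((H[...,0]<8)|(H[...,0]>172))&(H[...,1]>150); roi=np.zeros_like(red); roi[190:262,298:342]=1
red&=roi; bright=red&(H[...,2]>190); print(bright.sum(),red.sum(), np.percentile(H[...,2][red],[5,25,50,75,95]))
P,uv=cloud(c,red); h=(P-m)@w; 
for v in range(190,262,6):
    k=(uv[:,1]==v); 
    if k.any(): print(v,'h',(np.median(h[k])*1000).round(1),'low',((P[k]-m)@low).mean().round(4)*1000,'cols',uv[k,0].min(),uv[k,0].max(), np.median(H[v,uv[k,0],2]))
```

```text
plate n [0.0601 0.4959 0.8663] 0.046475092721467846 0.0005808776483326055 [ 0.57433041 -0.21035539  0.10714761]
1990 2335 [155.7 197.  221.  227.  231. ]
190 h 51.5 low 73.2 cols 303 339 221.0
196 h 52.0 low 69.5 cols 302 339 223.0
202 h 52.5 low 65.8 cols 302 338 223.0
208 h 52.5 low 62.4 cols 300 338 219.0
214 h 52.8 low 58.8 cols 299 338 212.0
220 h 53.1 low 55.199999999999996 cols 298 337 223.5
226 h 53.7 low 51.7 cols 298 336 227.0
232 h 54.3 low 48.099999999999994 cols 298 335 228.0
238 h 53.9 low 44.900000000000006 cols 298 335 231.0
244 h 48.0 low 42.7 cols 298 334 200.0
250 h 35.9 low 41.4 cols 300 333 198.0
256 h 22.9 low 40.099999999999994 cols 301 333 194.0
```

View pics/w13c.png

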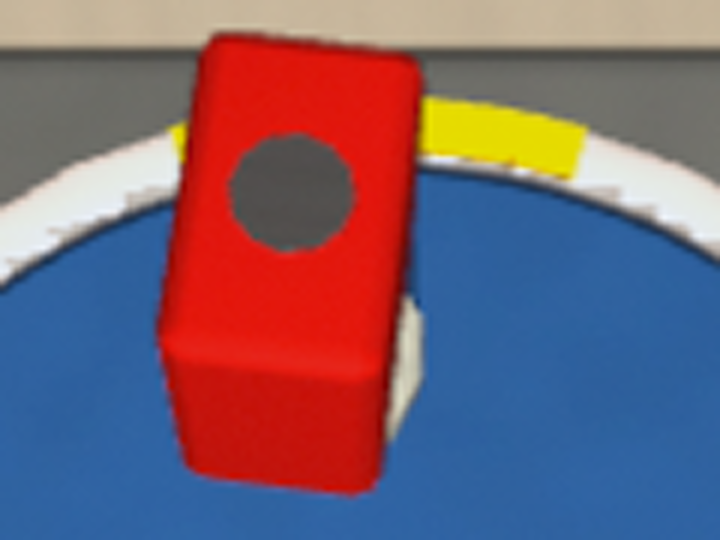

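Run:
```python
from h import *
n=np.array([.0605,.4965,.866]); n/=np.linalg.norm(n)
low=-np.array([0,0,1])+n*n[2]; low/=np.linalg.norm(low); yy=np.cross(n,low)
# triangulate handle top corners : scene13c origin (324,186) scale 8 ; side13c origin (244,181)
a=dict(np.load('scene13.npz'));b=dict(np.load('side13.npz'));w=dict(np.load('wrist13.npz'))
# scene faces fit from depth: bright right face and dark left face
H=hsv(a)
red=((H[...,0]<8)|(H[...,0]>172))&(H[...,1]>150); roi=np.zeros_like(red); roi[198:232,346:378]=1; red&=roi
print(np.percentile(H[...,2][red],[10,30,50,70,90]))
for nm,m in (('bright',red&(H[...,2]>200)),('dark',red&(H[...,2]<190))):
    m=cv2.erode(m.astype(np.uint8),np.ones((3,3)))>0
    P,uv=cloud(a,m)
    for _ in range(4):
        c=P.mean(0);v=np.linalg.svd(P-c,full_matrices=0)[2][2];r=(P-c)@v;P=P[abs(r)<2*r.std()]
    print(nm,len(P),'normal',v.round(3),'n.comp deg',np.degrees(np.arcsin(v@n)).round(1),'low',(v@low).round(3),'ccw',(v@yy).round(3),r.std())
# line direction of bright face edges in image vs projection of n
base=np.array([.5715,-.2037,.1045])+.048*(np.cos(.12)*low+np.sin(.12)*yy)
for nm,c in (('scene',a),('side',b)):
    p=proj(c,[base+n*.006,base+n*.052]); print(nm,p,'n image angle',np.degrees(np.arctan2(*(p[1]-p[0])[::-1])))
x=a['frame'][190:245,335:395]; cv2.imwrite('pics/s13z.png',cv2.resize(x,None,fx=12,fy=12,interpolation=2))
x=b['frame'][195:235,265:310]; cv2.imwrite('pics/d13z.png',cv2.resize(x,None,fx=14,fy=14,interpolation=2))
```

```text
[ 93.  99. 130. 214. 228.]
bright 55 normal [-0.003  0.81  -0.587] n.comp deg -6.1 low 0.989 ccw 0.101 0.0009627803136029614
dark 130 normal [ 0.601 -0.68   0.421] n.comp deg 3.6 low -0.732 ccw -0.679 0.0036091323695472658
scene [[367.97682386 223.50523164]
 [359.41940711 203.15877181]] n image angle -112.8108940471129
side [[290.42386378 218.7432732 ]
 [282.87700936 207.7028944 ]] n image angle -124.35527885414913
```

View pics/s13z.png

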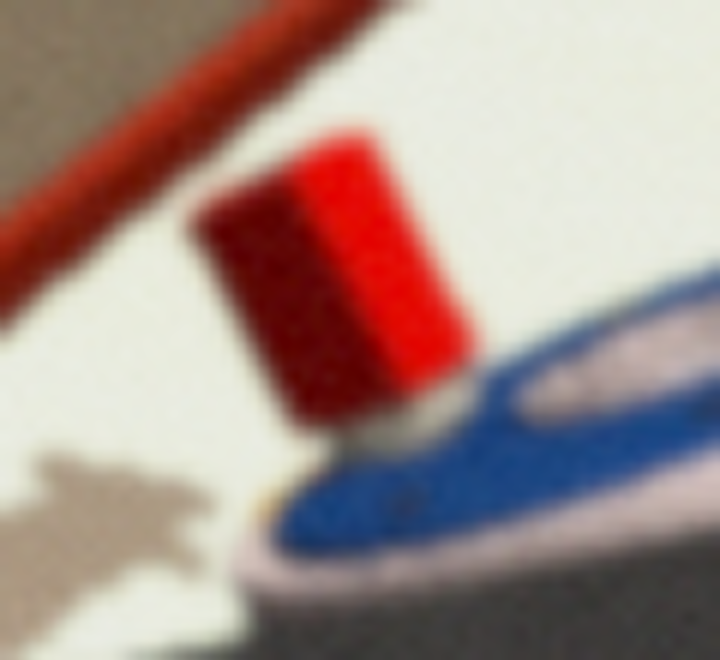

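View pics/d13z.png

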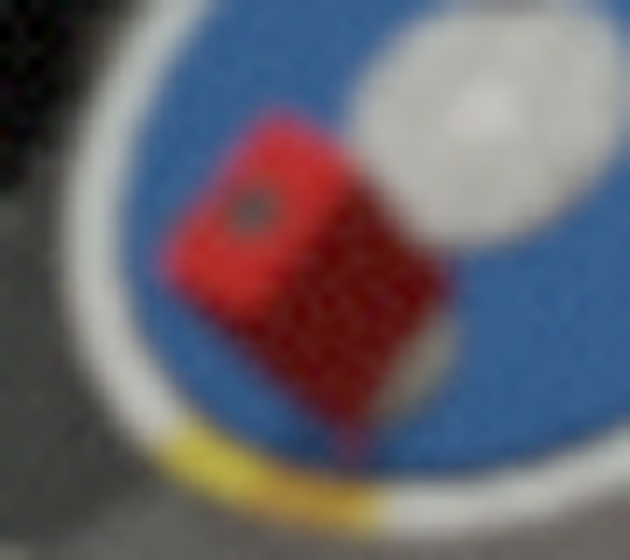

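The wrist and scene views agree: the released pin leans about 5° downhill, so the collar is not flush. I'll regrip it higher and straighten it gently.

Request:
apply_moves(plan=[{"hand":-1,"offset":[1.5,0.23,-0.06],"roll":0},{"hand":-1,"offset":[3.3,0.23,-0.06],"roll":0},{"hand":-1,"offset":[4.4,0.23,-0.06],"roll":0},{"hand":-1,"offset":[4.86,0.23,-0.06],"roll":0},{"hand":0,"offset":[4.86,0.23,-0.06],"roll":0},{"hand":1,"offset":[4.86,0.23,-0.06],"roll":0},{"hand":1,"offset":[4.86,0.23,-0.06],"roll":0},{"hand":1,"offset":[4.86,0.23,-0.06],"roll":0},{"hand":1,"offset":[4.86,0.23,-0.06],"roll":0},{"hand":1,"offset":[4.86,0.23,-0.06],"roll":0}], squeeze=20)

```text
t: 20.18
position: [0.5724, -0.1424, 0.11]
eef_rot: [0.707, 0.043, 0.705, -0.043]
force: [-0.1, 1.3, 6.1]
width: 0.253
```

```bash
python3 -c "
from h import *
st()"
```

```text
t 20.18 pos [ 0.5724 -0.1424  0.11  ] F n,low,ccw [ 7.63 -2.97  0.28] tip n,low,ccw mm [-54.5  48.7   6.5] r 49.1 th 7.6 w 21.5 tq [ 0.11 -0.03 -0.02]
```

Request:
apply_moves(plan=[{"hand":1,"offset":[0,-0.05,0],"roll":0},{"hand":1,"offset":[0,-0.1,0],"roll":0},{"hand":1,"offset":[0,-0.15,0],"roll":0},{"hand":1,"offset":[0,-0.15,0],"roll":0}])

```text
t: 20.68
position: [0.5723, -0.1432, 0.1101]
eef_rot: [0.707, 0.044, 0.705, -0.04]
force: [1.1, 8.1, 7.5]
width: 0.248
```

```bash
python3 -c "
from h import *
st()
c=grab('scene');cv2.imwrite('pics/s14z.png',cv2.resize(c['frame'][180:245,330:395],None,fx=9,fy=9,interpolation=2))"
```

```text
t 20.68 pos [ 0.5723 -0.1432  0.1101] F n,low,ccw [12.34  2.35 -0.11] tip n,low,ccw mm [-54.8  47.9   6.5] r 48.4 th 7.7 w 21.1 tq [ 1.72 -0.21  0.02]
```

View pics/s14z.png

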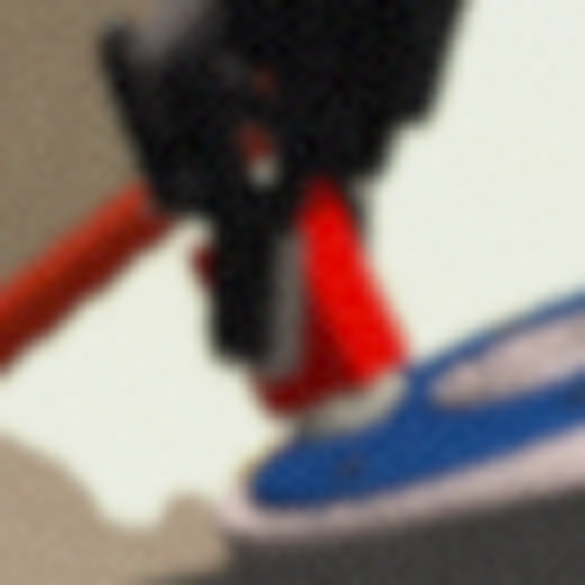

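Request:
apply_moves(plan=[{"hand":1,"offset":[0,0.05,0],"roll":0},{"hand":1,"offset":[0,0.05,0],"roll":0},{"hand":0.2,"offset":[-0.02,0.05,0],"roll":0},{"hand":-0.4,"offset":[-0.02,0.05,0],"roll":0},{"hand":-1,"offset":[-0.02,0.05,0],"roll":0},{"hand":-1,"offset":[-0.02,0.05,0],"roll":0},{"hand":-1,"offset":[-0.8,0.05,0],"roll":0},{"hand":-1,"offset":[-2.2,0.05,0],"roll":0},{"hand":-1,"offset":[-4,0.05,0],"roll":0},{"hand":-1,"offset":[-5,0.05,0],"roll":0},{"hand":-1,"offset":[-5,0.05,0],"roll":0},{"hand":-1,"offset":[-5,0.05,0],"roll":0}])

```text
t: 22.22
position: [0.5708, -0.1446, 0.2328]
eef_rot: [0.705, 0.043, 0.706, -0.043]
force: [-0.1, 0.0, -0.6]
width: 1.002
```

```bash
cat > chk.py <<'E'
from h import *
import sys
k=sys.argv[1]
st()
n=np.array([.0605,.4965,.866]); n/=np.linalg.norm(n)
low=-np.array([0,0,1])+n*n[2]; low/=np.linalg.norm(low); yy=np.cross(n,low)
c=grab('wrist');H=hsv(c);cv2.imwrite(f'pics/wr{k}.png',c['frame'])
blue=(H[...,0]>100)&(H[...,0]<125)&(H[...,1]>130)&(H[...,2]>60); blue[:150]=0;blue[430:]=0;blue[:,:225]=0;blue[:,445:]=0
B,_=cloud(c,blue)
for _ in range(4):
    m=B.mean(0); w=np.linalg.svd(B-m,full_matrices=0)[2][2]; w*=np.sign(w[2]); r=(B-m)@w; B=B[abs(r)<2*r.std()]
print('plate n',w.round(3),r.std())
red=((H[...,0]<8)|(H[...,0]>172))&(H[...,1]>150); roi=np.zeros_like(red); roi[140:290,280:370]=1; red&=roi
P,uv=cloud(c,red);h=(P-m)@w
for v in range(150,290,6):
    q=(uv[:,1]==v)
    if q.sum()>5: print(v,(np.median(h[q])*1000).round(1),(((P[q]-m)@low).mean()*1000).round(1),uv[q,0].min(),uv[q,0].max())
top=(h>.047)
P2=P[top]
for _ in range(5):
    m2=P2.mean(0);w2=np.linalg.svd(P2-m2,full_matrices=0)[2][2];w2*=np.sign(w2[2]);r=(P2-m2)@w2;P2=P2[abs(r)<2*r.std()]
print('top: centre h',((m2-m)@w*1000).round(2),'lean low,ccw deg',np.degrees([w2@low,w2@yy]).round(2),r.std())
c=grab('scene');cv2.imwrite(f'pics/sc{k}.png',cv2.resize(c['frame'][180:245,330:395],None,fx=9,fy=9,interpolation=2))
cv2.imwrite(f'pics/scf{k}.png',c['frame'])
E
python3 chk.py 15
```

```text
t 22.23 pos [ 0.5708 -0.1446  0.2328] F n,low,ccw [ 1.26 -0.72  0.06] tip n,low,ccw mm [ 50.7 -14.8   7.8] r 16.7 th 152.0 w 85.1 tq [ 0.02  0.06 -0.01]
plate n [0.06  0.496 0.866] 0.000581838469433422
198 51.5 71.1 307 341
204 51.8 67.4 306 342
210 52.4 63.7 306 342
216 52.3 60.3 306 342
222 52.0 56.8 306 342
228 52.8 53.2 306 342
234 53.0 49.7 306 342
240 53.0 46.2 305 343
246 53.2 42.8 305 343
252 50.2 40.1 306 342
258 35.3 39.1 307 340
264 17.8 38.0 309 339
top: centre h 52.46 lean low,ccw deg [ 3.21 -0.04] 0.0005961595712107823
```

View pics/sc15.png

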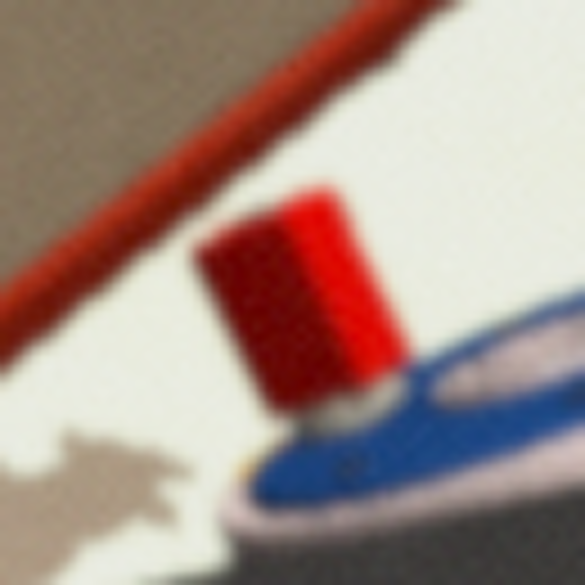

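Run:
```python
from h import *
c=dict(np.load('wrist2.npz'));H=hsv(c)
red=((H[...,0]<8)|(H[...,0]>172))&(H[...,1]>150); roi=np.zeros_like(red); roi[225:318,285:350]=1; red&=roi
P,uv=cloud(c,red); P2=P[P[:,2]>.117]
for _ in range(5):
    m2=P2.mean(0);w2=np.linalg.svd(P2-m2,full_matrices=0)[2][2];w2*=np.sign(w2[2]);r=(P2-m2)@w2;P2=P2[abs(r)<2*r.std()]
ty=np.array([-.987,.158,0]);tz=np.array([.158,.987,0])
print(len(P2),m2,np.degrees([w2@ty,w2@tz]),r.std())
```

```text
2335 [ 0.41149659 -0.16633416  0.12131014] [0.21693674 0.23006131] 0.0005387621083610982
```

Request:
apply_moves(plan=[{"hand":-1,"offset":[1.5,0.06,0.03],"roll":0},{"hand":-1,"offset":[3.3,0.06,0.03],"roll":0},{"hand":-1,"offset":[4.4,0.06,0.03],"roll":0},{"hand":-1,"offset":[4.83,0.06,0.03],"roll":0},{"hand":0,"offset":[4.83,0.06,0.03],"roll":0},{"hand":1,"offset":[4.83,0.06,0.03],"roll":0},{"hand":1,"offset":[4.83,0.06,0.03],"roll":0},{"hand":1,"offset":[4.83,0.06,0.03],"roll":0},{"hand":1,"offset":[4.83,0.06,0.03],"roll":0},{"hand":1,"offset":[4.83,0.06,0.03],"roll":0}], squeeze=20)

```text
t: 23.58
position: [0.5729, -0.1436, 0.1143]
eef_rot: [0.707, 0.043, 0.705, -0.043]
force: [-0.1, -0.4, 5.4]
width: 0.246
```

```bash
python3 -c "
from h import *
st()"
```

```text
t 23.57 pos [ 0.5729 -0.1436  0.1143] F n,low,ccw [ 6.22 -4.04  0.06] tip n,low,ccw mm [-51.3  45.6   5.8] r 46.0 th 7.3 w 20.9 tq [0.12 0.12 0.02]
```

Request:
apply_moves(plan=[{"hand":1,"offset":[0.02,-0.06,0],"roll":0},{"hand":1,"offset":[0.04,-0.12,0],"roll":0},{"hand":1,"offset":[0.06,-0.18,0],"roll":0},{"hand":1,"offset":[0.06,-0.22,0],"roll":0},{"hand":1,"offset":[0.06,-0.22,0],"roll":0}])

```text
t: 24.2
position: [0.5734, -0.1458, 0.1142]
eef_rot: [0.708, 0.044, 0.704, -0.04]
force: [-0.8, 9.2, 14.1]
width: 0.249
```

```bash
python3 -c "
from h import *
st()
c=grab('scene');cv2.imwrite('pics/s16z.png',cv2.resize(c['frame'][180:245,330:395],None,fx=9,fy=9,interpolation=2))"
```

```text
t 24.2 pos [ 0.5734 -0.1458  0.1142] F n,low,ccw [18.46 -0.17  1.87] tip n,low,ccw mm [-52.4  43.8   5.1] r 44.1 th 6.6 w 21.2 tq [ 2.05  0.09 -0.05]
```

View pics/s16z.png

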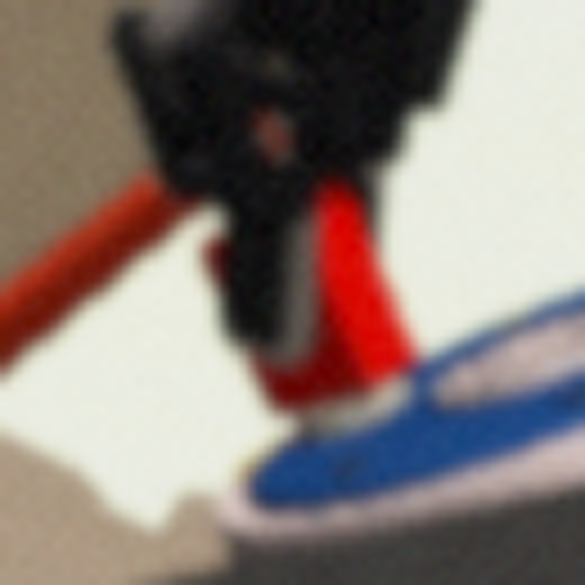

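Request:
apply_moves(plan=[{"hand":1,"offset":[-0.03,0.06,0],"roll":0},{"hand":1,"offset":[-0.05,0.1,0],"roll":0},{"hand":1,"offset":[-0.05,0.1,0],"roll":0}])

```text
t: 24.62
position: [0.5733, -0.1455, 0.1142]
eef_rot: [0.707, 0.043, 0.705, -0.042]
force: [0.5, 3.8, 6.7]
width: 0.252
```

```bash
python3 -c "
from h import *
st()"
```

```text
t 24.62 pos [ 0.5733 -0.1455  0.1142] F n,low,ccw [ 9.47 -1.01 -0.02] tip n,low,ccw mm [-52.3  44.    5.2] r 44.3 th 6.8 w 21.4 tq [ 0.73 -0.24 -0.01]
```

Request:
apply_moves(plan=[{"hand":1,"offset":[-0.02,0.03,0],"roll":0},{"hand":0.2,"offset":[-0.02,0.03,0],"roll":0},{"hand":-0.4,"offset":[-0.02,0.03,0],"roll":0},{"hand":-1,"offset":[-0.02,0.03,0],"roll":0},{"hand":-1,"offset":[-0.02,0.03,0],"roll":0},{"hand":-1,"offset":[-0.8,0.03,0],"roll":0},{"hand":-1,"offset":[-2.2,0.03,0],"roll":0},{"hand":-1,"offset":[-4,0.03,0],"roll":0},{"hand":-1,"offset":[-5,0.03,0],"roll":0},{"hand":-1,"offset":[-5,0.03,0],"roll":0},{"hand":-1,"offset":[-5,0.03,0],"roll":0}])

```text
t: 26.0
position: [0.5714, -0.1455, 0.2368]
eef_rot: [0.705, 0.043, 0.706, -0.043]
force: [0.1, 0.2, -0.6]
width: 0.999
```

```bash
python3 chk.py 17
```

```text
t 26.0 pos [ 0.5714 -0.1455  0.2368] F n,low,ccw [ 1.31 -0.47 -0.08] tip n,low,ccw mm [ 53.8 -17.5   7.1] r 18.8 th 157.9 w 84.9 tq [ 0.01 -0.03 -0.02]
plate n [0.06  0.496 0.866] 0.0005824485327983606
198 51.7 70.0 307 342
204 52.0 66.3 307 342
210 52.0 62.7 307 343
216 51.8 59.1 306 342
222 52.2 55.6 306 342
228 52.5 52.0 306 342
234 52.6 48.5 306 343
240 52.6 45.0 306 342
246 52.3 41.6 306 342
252 46.4 39.2 307 341
258 28.5 38.6 308 339
top: centre h 52.2 lean low,ccw deg [1.67 0.37] 0.0006066874560728612
```

View pics/sc17.png

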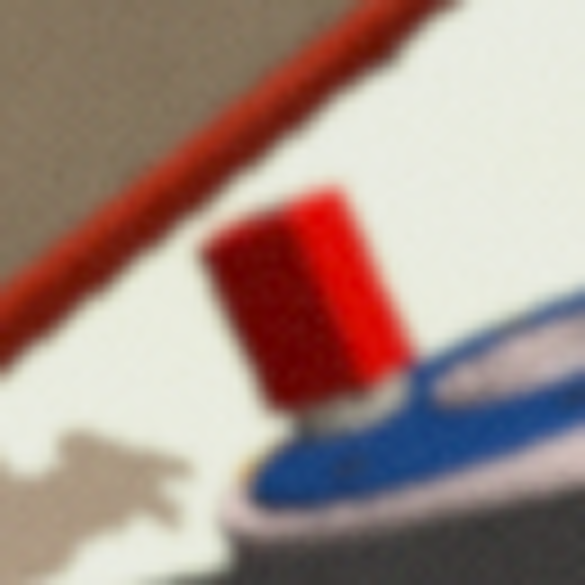

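View pics/wr17.png

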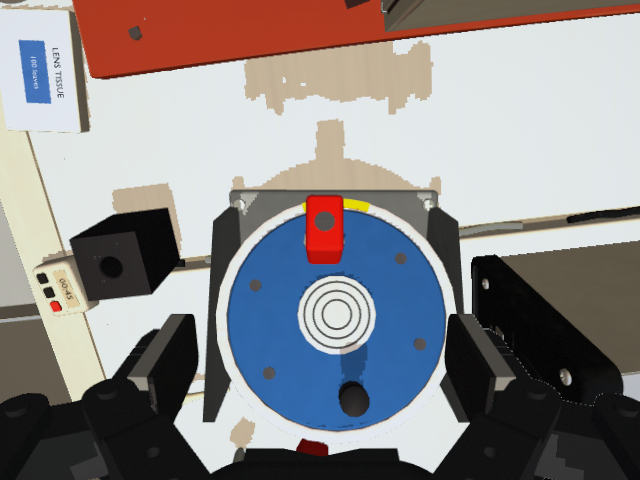

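Request:
apply_moves(plan=[{"hand":-1,"offset":[1.5,0.04,0.06],"roll":0},{"hand":-1,"offset":[3.3,0.04,0.06],"roll":0},{"hand":-1,"offset":[4.4,0.04,0.06],"roll":0},{"hand":-1,"offset":[4.92,0.04,0.06],"roll":0},{"hand":0,"offset":[4.92,0.04,0.06],"roll":0},{"hand":1,"offset":[4.92,0.04,0.06],"roll":0},{"hand":1,"offset":[4.92,0.04,0.06],"roll":0},{"hand":1,"offset":[4.92,0.04,0.06],"roll":0},{"hand":1,"offset":[4.92,0.04,0.06],"roll":0},{"hand":1,"offset":[4.92,0.04,0.06],"roll":0}], squeeze=20)

```text
t: 27.35
position: [0.5743, -0.1451, 0.116]
eef_rot: [0.707, 0.042, 0.705, -0.043]
force: [-1.4, -0.1, 5.3]
width: 0.254
```

```bash
python3 -c "
from h import *
st()"
```

```text
t 27.35 pos [ 0.5743 -0.1451  0.116 ] F n,low,ccw [ 6.19 -3.9   1.37] tip n,low,ccw mm [-50.4  43.6   4.3] r 43.8 th 5.6 w 21.6 tq [ 0.    0.18 -0.05]
```

Request:
apply_moves(plan=[{"hand":1,"offset":[0.02,-0.06,0],"roll":0},{"hand":1,"offset":[0.04,-0.12,0],"roll":0},{"hand":1,"offset":[0.06,-0.18,0],"roll":0},{"hand":1,"offset":[0.06,-0.22,0],"roll":0},{"hand":1,"offset":[0.06,-0.22,0],"roll":0}])

```text
t: 27.98
position: [0.5747, -0.1466, 0.116]
eef_rot: [0.708, 0.045, 0.704, -0.039]
force: [-0.2, 11.0, 14.4]
width: 0.255
```

```bash
python3 -c "
from h import *
st()"
```

```text
t 27.98 pos [ 0.5747 -0.1466  0.116 ] F n,low,ccw [19.66  1.2   1.52] tip n,low,ccw mm [-51.2  42.4   3.7] r 42.5 th 4.9 w 21.6 tq [ 2.42  0.17 -0.06]
```

Request:
apply_moves(plan=[{"hand":1,"offset":[-0.04,0.06,0],"roll":0},{"hand":1,"offset":[-0.06,0.1,0],"roll":0},{"hand":0.2,"offset":[-0.06,0.1,0],"roll":0},{"hand":-0.4,"offset":[-0.06,0.1,0],"roll":0},{"hand":-1,"offset":[-0.06,0.1,0],"roll":0},{"hand":-1,"offset":[-0.06,0.1,0],"roll":0},{"hand":-1,"offset":[-0.8,0.1,0],"roll":0},{"hand":-1,"offset":[-2.2,0.1,0],"roll":0},{"hand":-1,"offset":[-4,0.1,0],"roll":0},{"hand":-1,"offset":[-5,0.1,0],"roll":0},{"hand":-1,"offset":[-5,0.1,0],"roll":0},{"hand":-1,"offset":[-5,0.1,0],"roll":0}])

```text
t: 29.48
position: [0.5727, -0.1476, 0.2373]
eef_rot: [0.705, 0.043, 0.706, -0.043]
force: [-0.8, -0.8, -0.7]
width: 1.0
```

```bash
python3 chk.py 18
```

```text
t 29.48 pos [ 0.5727 -0.1476  0.2373] F n,low,ccw [ 0.68 -1.4   0.67] tip n,low,ccw mm [ 53.2 -19.4   5.6] r 20.2 th 164.0 w 85.0 tq [ 0.02 -0.   -0.02]
plate n [0.06  0.496 0.866] 0.000573334689468359
198 51.7 67.9 307 342
204 51.8 64.2 307 342
210 51.9 60.7 306 342
216 51.9 57.2 306 342
222 52.0 53.6 306 342
228 52.1 50.0 306 342
234 52.3 46.5 306 342
240 52.4 43.0 305 342
246 51.5 39.7 306 341
252 41.4 38.1 307 340
258 20.7 37.8 308 338
top: centre h 51.88 lean low,ccw deg [ 0.49 -0.06] 0.0005819688678393724
```

View pics/scf18.png

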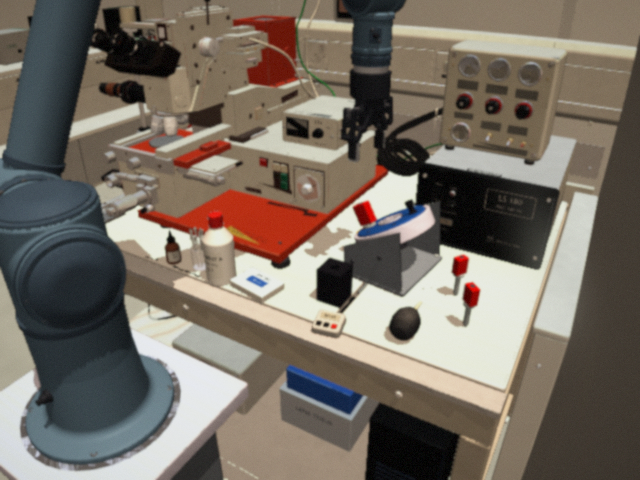

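View pics/sc18.png

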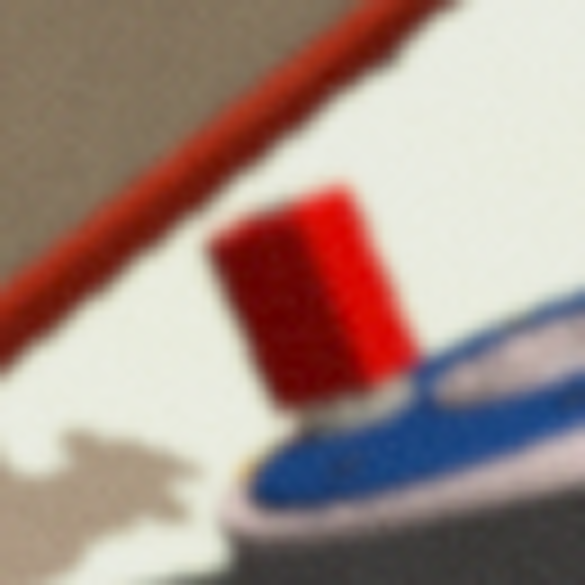

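The lean is now 0.5° and the handle top is 51.9 mm above the plate (52 mm when flush), so the collar is flush. The gripper is clear of everything, and the other things stand where they were. Handing in.

```bash
python3 -c "
from h import *
print(job_done())"
```

```text
the job is handed in; nothing more can be done
None
```

The turntable is locked: the pin stands through the plate and the lock ring with its collar flush, released, and I handed the job in at about 29.5 s.

**How it went:** The tool always points straight down, so I leaned the pin 30° in a light grip against the mouth of its rest. I then put it in the plate's hole and dragged the plate round with it. Lightly pressed on the lock ring, it dropped into the ring's hole at a plate angle of about 8° (0.15 rad), inside the yellow mark.

**A fault I mended:** After the first release the pin leaned about 5° downhill, so the collar was not flush. I regripped and straightened it three times, each time with no more than about 20 N along the pin.

**Last checks:**
- **Flushness:** the wrist camera showed the handle top 51.9 mm above the plate (52 mm when flush) and a lean of about 0.5°. That is within the depth noise of about 0.6 mm.
- **Surroundings:** the gripper was open, about 0.12 m above the pin and touching nothing. In the last scene picture the other things looked unmoved; I judged that by eye and did not measure it.

**Disagreement:** the wrist camera placed the plate's centre about 4–5 mm from where the side camera did, so I relied on the scene and side views and on feel.

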